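Put the washed tiffin covers away on the teapot's stand

TASK

The washed tiffin covers need the stand that the teapot is on: first lift the teapot off by its handle and set it down upright in the middle of the orange coaster. Then stack all the covers on the stand's ring, inverted as they lie (dome down, open side up), so that each dome cups centrally and level inside the one below. Roll the six-sided marker on the worktop until its green flat faces straight up, to show that the set is clean; keep the teapot upright throughout and leave the mugs, sugar bowl, scoop, syrup bottle and tiffin set where they are.

Things in the scene. Friction and masses are not known exactly. Their poses are not given: they have to be found in the camera images.
- teapot: blue ceramic teapot, 0.45 to 0.7 kg, at first on the stand. Origin: centre of its flat underside (108 mm across), z up. Body 130 mm across, closed lid and knob to 117 mm high; spout along +x reaches 107 mm from the axis, 100 mm high. A rigid dark hoop handle arches over it in the x-z plane: on top a level round bar 12 mm thick, 54 mm long along x, axis 155 mm above the origin.
- teapot_handle (a point): middle of the level top bar of the teapot's handle (155 mm above the teapot's underside); its x axis is along the bar
- stand: dark steel ring stand, fixed to the worktop; origin on the worktop at the ring's centre, z up. The ring is 108 mm outside, 94 mm inside, its top 36 mm above the worktop and its underside 26 mm, open in the middle down to the worktop. A cover's dome hangs in it: the cover's origin then is about 12 mm above the worktop.
- coaster: round orange plastic coaster, 140 mm across, 4 mm thick, fixed; origin at the centre of its underside on the worktop
- marker: hexagonal wooden prism lying on the worktop, 34 mm across flats, 55 mm long, about 70 g; one of its six flats has a green stripe, the opposite one a red stripe. Origin at its very centre (17 mm above the worktop when lying); y runs along its length, z comes out of the green flat. It starts with the green flat on a lower flank (two flats away from the top).
- mug_a: tall glass mug, 130 mm high, 80 mm across; a bystander. Origin: centre of underside
- mug_b: second tall glass mug, like the first; a bystander
- tiffin: closed aluminium tiffin set, 126 mm across, 220 mm high to its handle; a bystander. Origin: centre of underside
- sugar_bowl: closed white sugar bowl, 72 mm across, 55 mm high; a bystander. Origin: centre of underside
- scoop: steel sugar scoop, 165 mm long, 26 mm high; a bystander. Origin under its length, x along it
- syrup: amber syrup bottle, 60 mm across, 170 mm high; a bystander. Origin: centre of underside
- cover0: copper-coloured domed cover, 110 g, 100 mm across, 42 mm high, inverted (dome down, open side up). Origin: centre of the 52 mm flat crown it rests on; z up, out of the open side. Dome widens at 45-50 deg to full width at 27 mm; above it an upright skirt 15 mm high, 3 mm thick, up to the rim. Hollow (floor 4 mm). Nested, each sits about 19.5 mm above the one below. May be absent.
- cover1: domed cover just like cover0. May be absent.
- cover2: domed cover just like cover0. May be absent.
- cover3: domed cover just like cover0. May be absent.
- cover4: domed cover just like cover0. May be absent.
Mind the look-alikes: they are no part of the job. What is shaped like the cover3 but purple is not meant.

How it is judged:
On the way:
1. the teapot stands upright on the coaster, let go (horizontal distance between teapot and coaster below 0.022 m and height (world z) of teapot below 0.01 m and angle between teapot's own z axis and vertical below 0.1 rad and linear speed of teapot below 0.02 m/s and contact force between teapot and the fingers below 0.3 N), for 0.3 s.
At the end, for the whole second after the job is handed in: Teapot upright on the coaster, within 22 mm of its centre; every cover present dome down in one stack on the stand, within 10 mm of its axis, tilted under 0.12 rad, origin below 100 mm; marker on the worktop, green flat up within 0.12 rad; all released and at rest (all of step 1 and horizontal distance between each of cover0, cover1, cover2, cover3, cover4 and stand below 0.01 m and angle between each of cover0, cover1, cover2, cover3, cover4, marker's own z axis and vertical below 0.12 rad and height (world z) of each of cover0, cover1, cover2, cover3, cover4 below 0.1 m and linear speed of each of cover0, cover1, cover2, cover3, cover4, marker below 0.02 m/s and height (world z) of marker below 0.022 m); the robot touches nothing.
It fails at once if the teapot is tipped by more than 0.5 rad (angle between teapot's own z axis and vertical above 0.5 rad).
It fails at once if a mug, the sugar bowl, scoop, syrup bottle or tiffin set is moved by more than 50 mm or tipped (distance of any of mug_a, mug_b, tiffin, sugar_bowl, scoop, syrup from where it was at the start of the episode above 0.05 m or angle between any of mug_a, mug_b, tiffin, sugar_bowl, scoop, syrup's own z axis and vertical above 0.5 rad).
Of cover0, cover1, cover2, cover3, cover4 only 3 to 5 are there at a start; the rules pass over those that are not, and their reading is None.
At some moment in a run one of cover0, cover1, cover2, cover3, cover4, marker may be knocked a few centimetres aside while the robot is not near it.
It also fails if it takes over 210 s, if anything falls off the work surface, if the arm or the gripper's body presses on something with over 40 N, if the wrist force passes 120 N, or if a joint passes its speed limit or range.

ROBOT

A 7-joint arm with a two-finger parallel gripper is mounted at the origin on the work surface. World frame = base frame: x ahead of the robot, y to its left, z up, the work surface at z = 0. Lengths are in m, angles in rad, forces in N, time in s.
With the tool pointing down it reaches from about 0.4 to 0.85 m from the base axis. Payload 4.5 kg.
Tool frame: the origin (TCP) lies on the centre line of the jaws, within the pads' length; the fingertips stand 11 mm ahead of it and the grasp point (between the pads) lies 8 mm behind it; z points along the fingers, y is the direction in which the jaws open and shut (so a half turn about z gives the same grasp; the last joint's range is limited). The gripper opens to 88 mm and grips with 3 to 60 N. Pads are 18 mm wide; open, the fingers measure 123 mm over their backs; the gripper's body (75 mm by 187 mm) begins 45 mm behind the grasp point.
Start: joints at [1.376, 0.689, -0.195, 1.565, 0.157, 0.902, -0.215], TCP at [0.142, -0.609, 0.25] pointing down, gripper open.
Joint ranges: [-3.01, 3.01], [-0.46, 2.08], [-1.47, 1.51], [0.13, 2.56], [-1, 4.14], [0.04, 2.09], [-2.66, 2.66]. Speed limits (rad/s): [2.57, 2.57, 3.14, 3.14, 3.14, 3.14, 3.14].

INTERFACE

Orientations are given as a unit quaternion [x, y, z, w].
In Python, from plant import r, snapshot gives the robot as it stands.
- The arm moves only by the tool drive_tool, never from a script. Its argument "commands" is a list of rows, each an object of numbers: "wx", "wy", "wz": the turn, a rotation vector about the tool's x, y, z in rad; "dx", "dy", "dz": the shift along the tool's x, y, z in m; "claw": the opening, from 0 (shut) to 1 (fully open). A call has 1 to 12 rows; each row shifts and turns the commanded pose from where the row before left it, along the tool's axes as they then stand; what a row does not reach is not made up. A row lasts 1/10 s, in which the tool goes at most 50 mm and 8.59 degrees, less where a joint would pass 70% of its speed; a pose out of reach is approached as far as the arm can. A call is refused whole if a number of a shift passes 0.05 or a number of a turn 0.15, either way. A call with a gripper value outside its range is refused whole. The fingers move at their own pace and stop on an object; "grip_force" is the grip in N (left out, the last holds). Time passes only in rows, so rows that do not move let the fingers close. It gives the time, the measured TCP pose, the force and the opening at its end, in the units of the state.
- r.get_state(): the state, without advancing time (a new reading comes with each control period).
- snapshot(name): name is "scene" or "top" or "wrist"; returns a dict with "color" (480x640x3 uint8, red, green, blue), "fx", "fy", "cx", "cy" (pixels), "world_to_cam" (4x4, takes a point from world to camera coordinates); the wrist camera has in their place "T_tool_cam" (4x4, takes a point from camera to tool coordinates, whose origin is the TCP and whose axes are the flange's). Camera axes: x right, y up, looking along -z (the intrinsics and any distortion apply to the point x, -y, -z); pixel columns grow to the right and rows downward; lengths in m; the calibration is good to about 2 mm. A picture is of the moment at which its call begins: read the wrist's pose just before it. There is no depth.
- r.finish_job(): hands the job in, once; it reports no verdict.
The state is a dict: "clock": time; "q": joint angles; "qd": joint speeds; "joint_torque": joint torques, N m; "tool_pos": TCP position; "eef_rot": TCP orientation; "contact_force": force on the tool from outside, world axes, zero at the start; "moment": the same for the moment, N m; "opening": opening from 0.0 (shut) to 1.0 (fully open).
Only numpy, scipy, OpenCV 4.12 (cv2) and the standard library are available. Lean on these libraries where they do the work, as an engineer would, in place of code of your own. Each camera call takes 0.05 s, during which the arm holds its last target. There are 200 camera calls.

## Working session

There is one attempt and no reset: what is moved stays moved. The work goes in short steps, Python scripts to look and compute and a tool call to move; the robot and the scene stay as the last step left them, time stands still between calls to the robot, and variables do not carry over. Pictures are saved under pics/ and viewed, on a budget of 14 in all, crops included, one or two more only if the job needs it, and the job is handed in when it is done.

Besides the shell and the picture viewer there is one more tool, called after "Emit:" by a JSON object that holds its "method" and its "body". drive_tool: Moves the arm, as the interface text tells. Its arguments: {"type":"object","properties":{"commands":{"type":"array","items":{"type":"object","properties":{"wx":{"type":"number"},"wy":{"type":"number"},"wz":{"type":"number"},"dx":{"type":"number"},"dy":{"type":"number"},"dz":{"type":"number"},"claw":{"type":"number"}}}},"grip_force":{"type":"number"}},"required":["commands"]}

```bash
ls; mkdir -p pics
python3 - <<'E'
from plant import r, snapshot
import cv2,numpy as np
print(r.get_state())
for n in ["scene","top"]:
    s=snapshot(n); cv2.imwrite(f"pics/{n}0.png",s["color"][:,:,::-1]); print(n,{k:(np.round(v,4).tolist() if not np.isscalar(v) else v) for k,v in s.items() if k!="color"})
E
```

```text
pics
{'clock': 0.0, 'q': array([ 1.37579542,  0.69000641, -0.19448087,  1.56635939,  0.15731292,
        0.9025154 , -0.21509926]), 'qd': array([-0.0009971 , -0.00049389,  0.00095119, -0.00110846,  0.00165638,
        0.00049821, -0.00200052]), 'joint_torque': array([ 4.64973364e-04, -5.27564907e+01, -1.26698021e+00, -1.53432852e+01,
       -5.27326623e-02,  6.37476085e-03,  1.97427312e-04]), 'tool_pos': array([ 0.14154421, -0.60811563,  0.24889111]), 'eef_rot': array([ 9.93458987e-01,  1.14185555e-01, -1.92046219e-04, -9.29073692e-04]), 'contact_force': array([-0.10724505, -0.44970894, -0.32149176]), 'moment': array([ 0.00325599,  0.03871365, -0.00621294]), 'opening': 0.9997392686723799}
scene {'fx': 438.77137948864464, 'fy': 438.77137948864464, 'cx': 320.7117251676745, 'cy': 239.99033618714483, 'world_to_cam': [[0.7424, 0.6699, -0.0073, -0.3904], [-0.3932, 0.4445, 0.8049, 0.0969], [0.5424, -0.5947, 0.5934, -1.643], [0.0, 0.0, 0.0, 1.0]]}
top {'fx': 565.2239800021132, 'fy': 565.2239800021132, 'cx': 326.88113579405587, 'cy': 239.82548211271202, 'world_to_cam': [[-0.0141, -0.9999, 0.0013, 0.016], [0.9871, -0.0138, 0.1596, -0.5291], [-0.1596, 0.0035, 0.9872, -1.5989], [0.0, 0.0, 0.0, 1.0]]}
```

View pics/scene0.png

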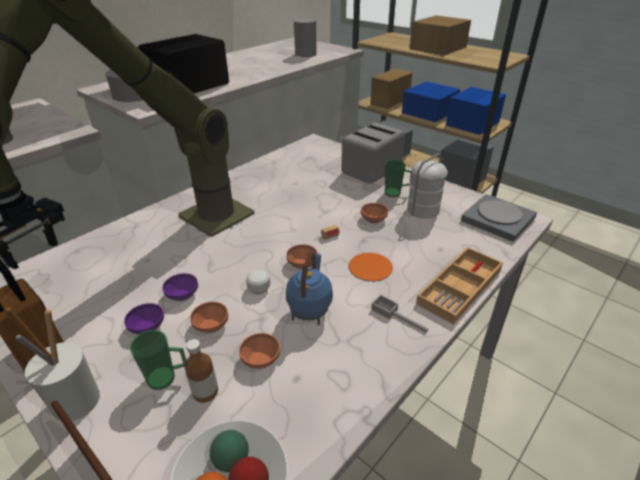

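View pics/top0.png

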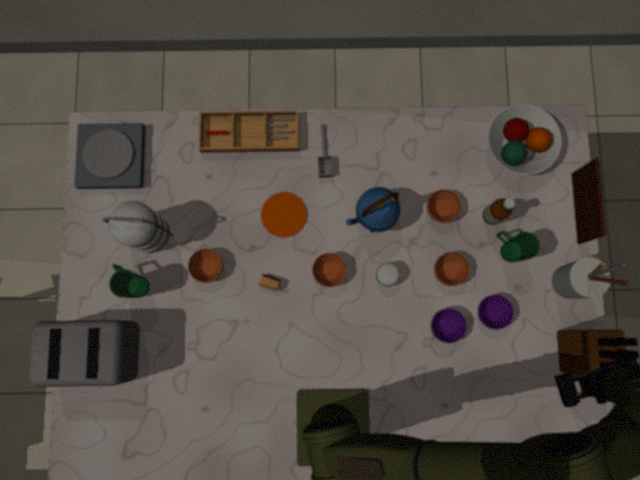

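The top view shows four copper covers at px (444,206), (452,268), (330,269) and (206,265). The look-alikes are two purple covers at (449,325) and (495,312), and fruit at (515,130) and (540,138), so I'm leaving those. The coaster is at (284,214), the teapot on the stand at (378,210), the marker at (270,282) and the sugar bowl at (388,273).

```bash
cat > h.py <<'E'
from plant import r, snapshot
import cv2, numpy as np
from scipy.spatial.transform import Rotation as R
def cam(name):
    st=r.get_state(); s=snapshot(name)
    if name=="wrist":
        T=np.eye(4); T[:3,:3]=R.from_quat(st["eef_rot"]).as_matrix(); T[:3,3]=st["tool_pos"]
        s["c2w"]=T@s["T_tool_cam"]
    else: s["c2w"]=np.linalg.inv(s["world_to_cam"])
    s["hsv"]=cv2.cvtColor(s["color"],cv2.COLOR_RGB2HSV); return s
def ray(s,u,v,z):
    d=s["c2w"][:3,:3]@np.array([(u-s["cx"])/s["fx"],-(v-s["cy"])/s["fy"],-1]); o=s["c2w"][:3,3]
    return o+d*(z-o[2])/d[2]
def proj(s,p):
    q=np.linalg.inv(s["c2w"])@np.r_[p,1]; return s["cx"]+s["fx"]*q[0]/-q[2], s["cy"]-s["fy"]*q[1]/-q[2]
def blobs(s,lo,hi,amin=60):
    m=cv2.inRange(s["hsv"],np.array(lo),np.array(hi)); m=cv2.morphologyEx(m,cv2.MORPH_CLOSE,np.ones((5,5)))
    cs,_=cv2.findContours(m,cv2.RETR_EXTERNAL,cv2.CHAIN_APPROX_NONE)
    return [c for c in cs if cv2.contourArea(c)>amin]
def wcirc(s,c,z):  # contour cast to plane z, hull ellipse: centre, axes
    p=np.array([ray(s,u,v,z)[:2] for u,v in cv2.convexHull(c)[:,0]]).astype(np.float32)
    (x,y),a,ang=cv2.fitEllipse(p*1000) if len(p)>=5 else cv2.minAreaRect(p*1000)
    return np.round([x,y,*a],1),ang
def save(s,n,box=None,k=1):
    im=s["color"][:,:,::-1]
    if box: im=im[box[1]:box[3],box[0]:box[2]]
    cv2.imwrite(f"pics/{n}.png",cv2.resize(im,None,fx=k,fy=k,interpolation=cv2.INTER_CUBIC))
def go(p,yaw=None):  # print tool-frame shift to world p; turn so that tool y lies along world yaw (mod pi)
    st=r.get_state(); M=R.from_quat(st["eef_rot"]).as_matrix(); print("at",np.round(st["tool_pos"],4),"F",np.round(st["contact_force"],1),"op",round(st["opening"],3),"t",round(st["clock"],1))
    print("shift(tool)",np.round(M.T@(np.array(p)-st["tool_pos"]),4))
    print("tool yaw y",round(np.arctan2(M[1,1],M[0,1]),4),"tilt rv",np.round(M.T@np.cross(M[:,2],[0,0,-1]),3))
    if yaw is not None:
        e=(np.arctan2(M[1,1],M[0,1])-yaw+np.pi/2)%np.pi-np.pi/2; print("wz",round(e,4))
E
python3 - <<'E'
from h import *
s=cam("top")
for (n,u,v) in [("cov",444,206),("cov",452,268),("cov",330,269),("cov",206,265),("coast",284,214),("mark",270,282),("pot",378,218)]: print(n,s["hsv"][v,u])
print("copper/orange z=.042")
for c in blobs(s,(2,90,60),(14,255,255)):
    print(cv2.boundingRect(c),cv2.contourArea(c),*wcirc(s,c,.042))
print("coaster",[wcirc(s,c,.004) for c in blobs(s,(5,225,150),(14,255,255),1000)])
print("blue",[ (cv2.boundingRect(c),wcirc(s,c,.09)) for c in blobs(s,(95,90,40),(118,255,255),300)])
for n,u,v,z in [("bar ends",365,215,.191),("bar",397,197,.191),("syrup",502,210,.1),("mugb",512,250,.1),("mark",270,282,.034),("sugar",388,273,.055)]: print(n,np.round(ray(s,u,v,z),3))
im=s["color"][130:340,170:530,::-1]; cv2.imwrite("pics/crop1.png",cv2.resize(im,None,fx=2.2,fy=2.2,interpolation=cv2.INTER_CUBIC))
E
```

```text
cov [  9 179 104]
cov [  9 198 103]
cov [ 10 195 106]
cov [ 11 205 107]
coast [ 12 255 108]
mark [ 15 161 111]
pot [108 145  81]
copper/orange z=.042
(261, 275, 19, 16) 128.0 [407.9 174.5  36.8  60.5] 149.6466064453125
(312, 253, 35, 34) 887.5 [442.5   3.2  98.7  99.6] 56.69551467895508
(435, 252, 35, 34) 906.5 [ 441.  -349.9   98.3  102.8] 27.969663619995117
(188, 249, 35, 34) 654.5 [460.3 360.6  99.3 100.5] 18.644712448120117
(260, 192, 48, 46) 1626.0 [607.4 134.5 135.7 137.3] 163.7587890625
(427, 189, 34, 34) 866.5 [ 626.3 -335.5   99.4  103.1] 21.546560287475586
(503, 118, 49, 34) 697.0 [ 842.1 -598.9   93.1  146.2] 155.8231658935547
(199, 110, 100, 43) 2931.0 [864.5 238.2 143.9 505.9] 179.4047088623047
coaster []
blue [((347, 188, 53, 43), (array([ 603.7, -125.3,  120.7,  159.8]), 26.41323471069336))]
bar ends [ 0.571 -0.093  0.191]
bar [ 0.619 -0.18   0.191]
syrup [ 0.598 -0.487  0.1  ]
mugb [ 0.484 -0.508  0.1  ]
mark [0.41  0.174 0.034]
sugar [ 0.429 -0.164  0.055]
```

View pics/crop1.png

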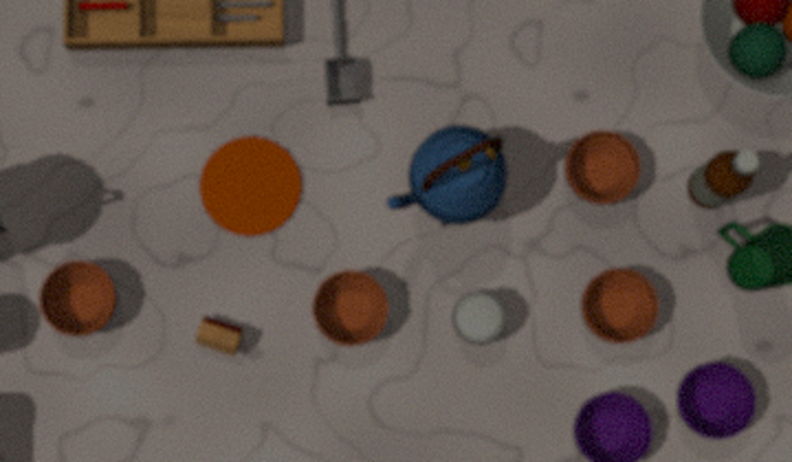

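The crop confirms four copper covers, matt and dome down. The two purple ones are decoys. The marker's red stripe is on its upper far flank, and the teapot bar runs from about (425,188) to (498,145) in the crop. Next I rise and turn.

Emit:
{"method": "drive_tool", "body": {"commands": [{"dz": -0.03, "wz": -0.15}, {"dz": -0.03, "wz": -0.15}, {"dz": -0.03, "wz": -0.15}, {"dz": -0.03, "wz": -0.15}, {"wz": -0.15}, {"wz": -0.15}, {"wz": -0.15}, {"wz": -0.15}, {"wz": -0.15}, {"wz": -0.15}, {"wz": -0.15}, {"wz": -0.15}]}}

```text
validation failed for argument at $.co...
```

```bash
python3 -c "
from h import *
go([.55,-.137,.37],.505); print(np.round(r.get_state()['q'],2))"
```

```text
at [ 0.1416 -0.6083  0.2491] F [ 0.7  0.  -0.1] op 0.999 t 0.1
shift(tool) [ 0.5046 -0.3665 -0.1204]
tool yaw y -1.3419 tilt rv [-0.001  0.     0.   ]
wz 1.2947
[ 1.38  0.69 -0.19  1.57  0.16  0.9  -0.22]
```

Emit:
{"method": "drive_tool", "body": {"commands": [{"dx": 0, "dy": 0, "dz": -0.03, "wx": 0, "wy": 0, "wz": -0.14, "claw": 1}, {"dx": 0, "dy": 0, "dz": -0.03, "wx": 0, "wy": 0, "wz": -0.14, "claw": 1}], "grip_force": 20}}

```text
clock: 0.35
tool_pos: [0.1416, -0.6079, 0.3093]
eef_rot: [0.967, 0.255, -0.0, -0.002]
contact_force: [0.6, -1.3, 0.3]
opening: 1.004
```

Emit:
{"method": "drive_tool", "body": {"commands": [{"dx": 0, "dy": 0, "dz": -0.03, "wx": 0, "wy": 0, "wz": -0.14, "claw": 1}, {"dx": 0, "dy": 0, "dz": -0.03, "wx": 0, "wy": 0, "wz": -0.14, "claw": 1}, {"dx": 0, "dy": 0, "dz": 0, "wx": 0, "wy": 0, "wz": -0.14, "claw": 1}, {"dx": 0, "dy": 0, "dz": 0, "wx": 0, "wy": 0, "wz": -0.14, "claw": 1}, {"dx": 0, "dy": 0, "dz": 0, "wx": 0, "wy": 0, "wz": -0.14, "claw": 1}, {"dx": 0, "dy": 0, "dz": 0, "wx": 0, "wy": 0, "wz": -0.14, "claw": 1}, {"dx": 0, "dy": 0, "dz": 0, "wx": 0, "wy": 0, "wz": -0.14, "claw": 1}, {"dx": 0, "dy": 0, "dz": 0, "wx": 0, "wy": 0, "wz": -0.14, "claw": 1}, {"dx": 0, "dy": 0, "dz": 0, "wx": 0, "wy": 0, "wz": -0.14, "claw": 1}, {"dx": 0, "dy": 0, "dz": 0, "wx": 0, "wy": 0, "wz": -0.14, "claw": 1}, {"dx": 0, "dy": 0, "dz": 0, "wx": 0, "wy": 0, "wz": -0.14, "claw": 1}]}}

```text
clock: 1.45
tool_pos: [0.1415, -0.6085, 0.3693]
eef_rot: [0.517, 0.856, 0.0, -0.0]
contact_force: [-0.1, -0.2, -0.5]
opening: 0.999
```

```bash
python3 -c "
from h import *
go([.55,-.137,.37],.505); print(np.round(r.get_state()['q'],2))"
```

```text
at [ 0.1415 -0.6085  0.3693] F [-0.1 -0.2 -0.5] op 0.999 t 1.4
shift(tool) [ 2.275e-01  5.809e-01 -5.000e-04]
tool yaw y 0.4837 tilt rv [-0.    -0.001 -0.   ]
wz -0.0213
[ 1.63  0.65 -0.71  1.38  0.42  1.27  1.39]
```

Emit:
{"method": "drive_tool", "body": {"commands": [{"dx": 0.019, "dy": 0.048, "wz": -0.02}, {"dx": 0.019, "dy": 0.048}, {"dx": 0.019, "dy": 0.048}, {"dx": 0.019, "dy": 0.048}, {"dx": 0.019, "dy": 0.048}, {"dx": 0.019, "dy": 0.048}, {"dx": 0.019, "dy": 0.048}, {"dx": 0.019, "dy": 0.048}, {"dx": 0.019, "dy": 0.048}, {"dx": 0.019, "dy": 0.048}, {"dx": 0.019, "dy": 0.048}, {"dx": 0.019, "dy": 0.048}]}}

```text
validation failed for argument at $.co...
```

```bash
python3 -c "
from h import *
go([.595,-.137,.37],.505); print(np.round(r.get_state()['q'],2))
s=cam('wrist'); save(s,'w1'); print(np.round(s['T_tool_cam'],3)); print(proj(s,[.595,-.137,.191]))"
```

```text
at [ 0.1415 -0.6085  0.3693] F [-0.1 -0.2 -0.5] op 0.999 t 1.4
shift(tool) [ 2.066e-01  6.208e-01 -5.000e-04]
tool yaw y 0.4837 tilt rv [-0.    -0.001 -0.   ]
wz -0.0213
[ 1.63  0.65 -0.71  1.38  0.42  1.27  1.39]
[[-0.     0.948  0.318  0.083]
 [ 1.     0.     0.    -0.001]
 [ 0.     0.318 -0.948 -0.135]
 [ 0.     0.     0.     1.   ]]
(np.float64(1178.9624184912693), np.float64(-53.33921424095354))
```

View pics/w1.png

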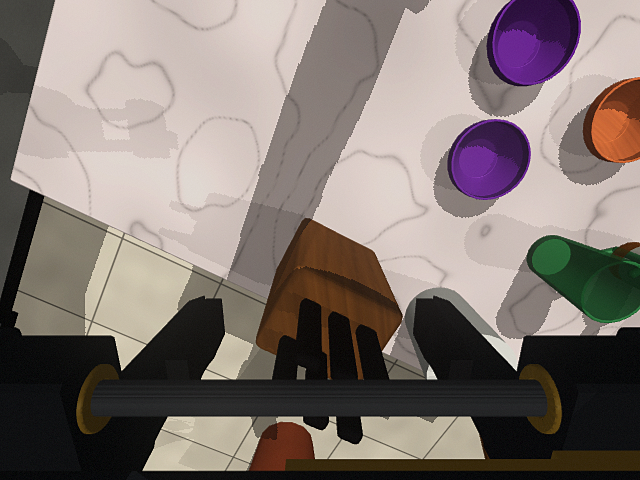

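The wrist view shows the knife block below the fingers, with the purple covers at (535,40) and (490,160). It seems every field has to be given, so I'm sending full rows.

Emit:
{"method": "drive_tool", "body": {"commands": [{"dx": 0.017, "dy": 0.049, "dz": 0, "wx": 0, "wy": 0, "wz": -0.02, "claw": 1}, {"dx": 0.017, "dy": 0.049, "dz": 0, "wx": 0, "wy": 0, "wz": 0, "claw": 1}, {"dx": 0.017, "dy": 0.049, "dz": 0, "wx": 0, "wy": 0, "wz": 0, "claw": 1}, {"dx": 0.017, "dy": 0.049, "dz": 0, "wx": 0, "wy": 0, "wz": 0, "claw": 1}, {"dx": 0.017, "dy": 0.049, "dz": 0, "wx": 0, "wy": 0, "wz": 0, "claw": 1}, {"dx": 0.017, "dy": 0.049, "dz": 0, "wx": 0, "wy": 0, "wz": 0, "claw": 1}, {"dx": 0.017, "dy": 0.049, "dz": 0, "wx": 0, "wy": 0, "wz": 0, "claw": 1}, {"dx": 0.017, "dy": 0.049, "dz": 0, "wx": 0, "wy": 0, "wz": 0, "claw": 1}, {"dx": 0.017, "dy": 0.049, "dz": 0, "wx": 0, "wy": 0, "wz": 0, "claw": 1}, {"dx": 0.017, "dy": 0.049, "dz": 0, "wx": 0, "wy": 0, "wz": 0, "claw": 1}, {"dx": 0.017, "dy": 0.049, "dz": 0, "wx": 0, "wy": 0, "wz": 0, "claw": 1}, {"dx": 0.017, "dy": 0.049, "dz": 0, "wx": 0, "wy": 0, "wz": 0, "claw": 1}]}}

```text
clock: 2.7
tool_pos: [0.5475, -0.1644, 0.3695]
eef_rot: [0.512, 0.859, -0.0, -0.0]
contact_force: [0.7, -0.4, -0.1]
opening: 1.001
```

```bash
python3 -c "
from h import *
go([.595,-.137,.37],.505); print(np.round(r.get_state()['q'],2))
s=cam('wrist'); save(s,'w2'); print(proj(s,[.595,-.137,.191]))"
```

```text
at [ 0.5475 -0.1644  0.3695] F [ 0.7 -0.4 -0.1] op 1.001 t 2.7
shift(tool) [ 0.0016  0.0548 -0.0005]
tool yaw y 0.4949 tilt rv [-0.001  0.     0.   ]
wz -0.0101
[ 0.63  0.56 -0.73  1.54  0.4   1.19  0.32]
(np.float64(380.3562102286043), np.float64(221.88836764105855))
```

View pics/w2.png

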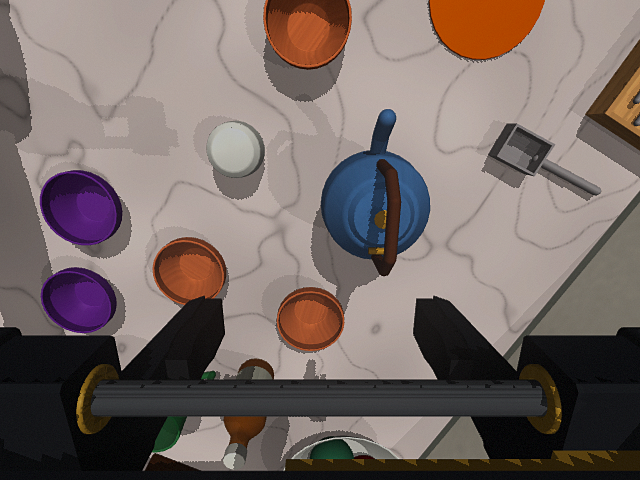

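The wrist view shows the handle bar running from (389,178) to (391,250), spout end at (388,117), coaster at (487,10) and scoop at (525,145). I'll measure the bar by mask and ray.

```bash
python3 -c "
from h import *
s=cam('wrist'); h=s['hsv']; print(h[216,392],h[190,391],h[216,360],s['fx'])
m=((h[...,0]<15)|(h[...,0]>165))&(h[...,1]>70)&(h[...,2]<130)
for v in range(160,280,8):
    u=np.where(m[v,370:410])[0]+370
    if len(u): p=ray(s,u.mean(),v,.191); print(v,u.min(),u.max(),np.round(p[:2],4))
b=[c for c in blobs(s,(100,80,30),(118,255,255),500)]
for c in b: print(cv2.boundingRect(c),wcirc(s,c,.085))
"
```

```text
[106 149 128] [106 149 128] [108 142  63] 357.1538434303977
168 370 373 [ 0.5692 -0.0874]
176 370 380 [ 0.5755 -0.0918]
184 372 384 [ 0.5815 -0.0964]
192 373 384 [ 0.5856 -0.1022]
200 373 385 [ 0.5898 -0.108 ]
208 374 386 [ 0.5945 -0.1137]
216 374 386 [ 0.5984 -0.12  ]
224 373 385 [ 0.6016 -0.1267]
232 373 385 [ 0.6056 -0.1332]
240 372 384 [ 0.6089 -0.1401]
248 372 383 [ 0.6126 -0.147 ]
256 371 383 [ 0.6164 -0.1539]
264 370 382 [ 0.6199 -0.1612]
272 370 379 [ 0.6229 -0.1688]
(311, 118, 107, 148) (array([ 603.2, -124.2,  127.9,  177.8]), 26.8448543548584)
```

```bash
python3 -c "
from h import *
go([.6075,-.1375,.183],.537)"
```

```text
at [ 0.5505 -0.1571  0.3701] F [-0.1  0.3  0.1] op 1.002 t 2.8
shift(tool) [-0.0113  0.0582  0.1874]
tool yaw y 0.5079 tilt rv [ 0.006 -0.003 -0.   ]
wz -0.0291
```

Emit:
{"method": "drive_tool", "body": {"commands": [{"dx": 0, "dy": 0, "dz": 0, "wx": 0, "wy": 0, "wz": 0, "claw": 1}, {"dx": 0, "dy": 0, "dz": 0, "wx": 0, "wy": 0, "wz": 0, "claw": 1}, {"dx": 0, "dy": 0, "dz": 0, "wx": 0, "wy": 0, "wz": 0, "claw": 1}, {"dx": 0, "dy": 0, "dz": 0, "wx": 0, "wy": 0, "wz": 0, "claw": 1}]}}

```text
clock: 3.2
tool_pos: [0.5458, -0.1674, 0.3697]
eef_rot: [0.512, 0.859, -0.0, 0.0]
contact_force: [0.2, 0.3, 0.8]
opening: 1.001
```

```bash
cat > bar.py <<'E'
from h import *
s=cam('wrist'); h=s['hsv']
m=(((h[...,0]<15)|(h[...,0]>165))&(h[...,1]>70)&(h[...,2]<130)).astype(np.uint8)
u0,v0=map(int,proj(s,[.605,-.135,.191])); k=np.zeros_like(m); k[v0-70:v0+70,u0-35:u0+35]=1
n,l,st,_=cv2.connectedComponentsWithStats(m*k); i=1+st[1:,4].argmax(); print(st[i])
for v in range(st[i][1],st[i][1]+st[i][3],8):
    u=np.where(l[v]==i)[0]; print(v,u.min(),u.max(),np.round(ray(s,u.mean(),v,.191)[:2],4))
go([.6075,-.1375,.183],.537)
E
python3 bar.py
```

```text
[ 374  158   30  116 1604]
158 382 387 [ 0.567  -0.0903]
166 381 396 [ 0.5736 -0.0944]
174 388 400 [ 0.5814 -0.0979]
182 389 401 [ 0.5858 -0.1033]
190 390 402 [ 0.5904 -0.1089]
198 391 403 [ 0.5949 -0.1145]
206 391 403 [ 0.5988 -0.1206]
214 390 402 [ 0.6019 -0.1272]
222 389 402 [ 0.6055 -0.1337]
230 389 401 [ 0.6091 -0.1403]
238 389 400 [ 0.6128 -0.147 ]
246 387 399 [ 0.6157 -0.1542]
254 374 399 [ 0.6147 -0.1637]
262 378 397 [ 0.6196 -0.1701]
270 382 392 [ 0.6235 -0.1773]
at [ 0.546  -0.1672  0.3698] F [-0.9  0.3  0.7] op 0.997 t 3.2
shift(tool) [-0.0031  0.0683  0.1867]
tool yaw y 0.4954 tilt rv [-0.  0. -0.]
wz -0.0416
```

Emit:
{"method": "drive_tool", "body": {"commands": [{"dx": -0.001, "dy": 0.023, "dz": 0.01, "wx": 0, "wy": 0, "wz": 0, "claw": 1}, {"dx": -0.001, "dy": 0.023, "dz": 0.01, "wx": 0, "wy": 0, "wz": 0, "claw": 1}, {"dx": -0.001, "dy": 0.0223, "dz": 0.01, "wx": 0, "wy": 0, "wz": 0, "claw": 1}, {"dx": 0, "dy": 0, "dz": 0.02, "wx": 0, "wy": 0, "wz": -0.04, "claw": 1}, {"dx": 0, "dy": 0, "dz": 0.03, "wx": 0, "wy": 0, "wz": 0, "claw": 1}, {"dx": 0, "dy": 0, "dz": 0.03, "wx": 0, "wy": 0, "wz": 0, "claw": 1}, {"dx": 0, "dy": 0, "dz": 0.02, "wx": 0, "wy": 0, "wz": 0, "claw": 1}, {"dx": 0, "dy": 0, "dz": 0.02, "wx": 0, "wy": 0, "wz": 0, "claw": 1}, {"dx": 0, "dy": 0, "dz": 0.02, "wx": 0, "wy": 0, "wz": 0, "claw": 1}, {"dx": 0, "dy": 0, "dz": 0.0167, "wx": 0, "wy": 0, "wz": 0, "claw": 1}, {"dx": 0, "dy": 0, "dz": 0, "wx": 0, "wy": 0, "wz": 0, "claw": 1}, {"dx": 0, "dy": 0, "dz": 0, "wx": 0, "wy": 0, "wz": 0, "claw": 1}], "grip_force": 45}}

```text
clock: 4.45
tool_pos: [0.6081, -0.1363, 0.1834]
eef_rot: [0.494, 0.869, 0.0, 0.0]
contact_force: [0.2, 0.3, 0.8]
opening: 1.002
```

```bash
python3 -c "
from h import *
go([.6075,-.1375,.183],.537)
s=cam('top');b=[c for c in blobs(s,(5,225,80),(14,255,255),600)]
for c in b: print(cv2.boundingRect(c),wcirc(s,c,.004))"
```

```text
at [ 0.6081 -0.1363  0.1834] F [0.2 0.3 0.8] op 1.002 t 4.5
shift(tool) [-0.0007 -0.0011  0.0004]
tool yaw y 0.5371 tilt rv [ 0.  0. -0.]
wz 0.0001
(262, 193, 44, 43) (array([615.2, 136.7, 130.1, 131.3]), 5.4579691886901855)
```

Emit:
{"method": "drive_tool", "body": {"commands": [{"dx": 0, "dy": 0, "dz": 0, "wx": 0, "wy": 0, "wz": 0, "claw": 0}, {"dx": 0, "dy": 0, "dz": 0, "wx": 0, "wy": 0, "wz": 0, "claw": 0}, {"dx": 0, "dy": 0, "dz": 0, "wx": 0, "wy": 0, "wz": 0, "claw": 0}, {"dx": 0, "dy": 0, "dz": 0, "wx": 0, "wy": 0, "wz": 0, "claw": 0}, {"dx": 0, "dy": 0, "dz": 0, "wx": 0, "wy": 0, "wz": 0, "claw": 0}, {"dx": 0, "dy": 0, "dz": 0, "wx": 0, "wy": 0, "wz": 0, "claw": 0}, {"dx": 0, "dy": 0, "dz": 0, "wx": 0, "wy": 0, "wz": 0, "claw": 0}, {"dx": 0, "dy": 0, "dz": -0.01, "wx": 0, "wy": 0, "wz": 0, "claw": 0}, {"dx": 0, "dy": 0, "dz": -0.01, "wx": 0, "wy": 0, "wz": 0, "claw": 0}, {"dx": 0, "dy": 0, "dz": -0.01, "wx": 0, "wy": 0, "wz": 0, "claw": 0}, {"dx": 0, "dy": 0, "dz": -0.01, "wx": 0, "wy": 0, "wz": 0, "claw": 0}, {"dx": 0, "dy": 0, "dz": 0, "wx": 0, "wy": 0, "wz": 0, "claw": 0}]}}

```text
clock: 5.7
tool_pos: [0.6091, -0.1358, 0.2252]
eef_rot: [0.494, 0.87, 0.001, 0.002]
contact_force: [-0.2, -0.1, -1.0]
opening: 0.007
```

```bash
python3 -c "
from h import *
go([.615,.137,.22],.537);print(r.get_state()['moment'])"
```

```text
at [ 0.6091 -0.1358  0.2252] F [-0.2 -0.1 -1. ] op 0.007 t 5.7
shift(tool) [0.2313 0.1447 0.0051]
tool yaw y 0.5378 tilt rv [0.003 0.002 0.   ]
wz 0.0008
[-0.05474092 -0.14526065  0.04872724]
```

```bash
python3 -c "
from h import *
s=cam('wrist'); save(s,'w3'); print(proj(s,[.6075,-.1375,.191]))"
```

```text
(np.float64(315.8248466999557), np.float64(295.5775822885636))
```

View pics/w3.png

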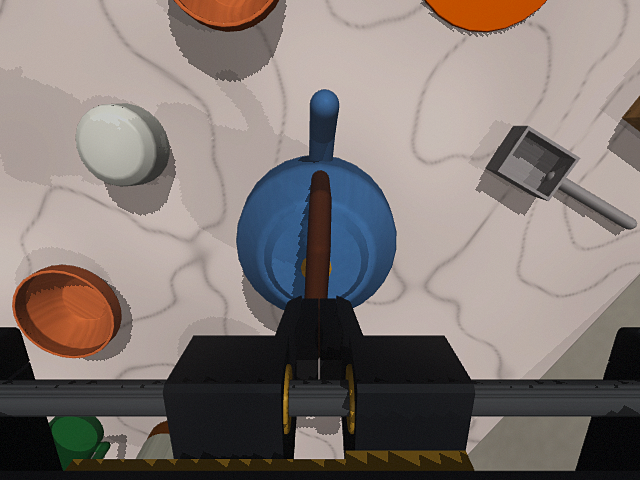

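The fingers shut at opening 0.007, so they closed above the bar. The lift started before the slow fingers had closed. The teapot looks upright, with its bar at column 320 in rows 172–300. I'll check the body axis, then regrip with more closing time.

```bash
python3 -c "
from h import *
s=cam('wrist');m=cv2.inRange(s['hsv'],np.array((100,80,30)),np.array((118,255,255)));m[:170]=0
ys=[];
for v in range(175,300,10):
    u=np.where(m[v,200:430])[0]+200; print(v,u.min(),u.max(),end='; ')
pts=[]
for v in range(165,300,3):
    u=np.where(m[v,200:430])[0]+200
    if len(u): pts+= [ray(s,u.min(),v,.09)[:2],ray(s,u.max(),v,.09)[:2]]
pts=np.array(pts); A=np.c_[2*pts,np.ones(len(pts))]; x=np.linalg.lstsq(A,(pts**2).sum(1),rcond=None)[0]; print('body circle',x[:2],np.sqrt(x[2]+x[:2]@x[:2]))
go([.6075,-.1375,.183],.537)"
```

```text
175 266 368; 185 257 377; 195 250 384; 205 246 389; 215 242 392; 225 239 395; 235 238 396; 245 238 396; 255 239 395; 265 242 393; 275 246 388; 285 252 382; 295 261 373; body circle [ 0.60919458 -0.14078256] 0.06378584901160445
at [ 0.6081 -0.1359  0.2234] F [ 0.3  0.2 -0.4] op 0.006 t 5.8
shift(tool) [-0.001  -0.0013  0.0404]
tool yaw y 0.5379 tilt rv [ 0.     0.001 -0.   ]
wz 0.0009
```

Emit:
{"method": "drive_tool", "body": {"commands": [{"dx": 0, "dy": 0, "dz": -0.02, "wx": 0, "wy": 0, "wz": 0, "claw": 1}, {"dx": 0, "dy": 0, "dz": 0, "wx": 0, "wy": 0, "wz": 0, "claw": 1}, {"dx": 0, "dy": 0, "dz": 0, "wx": 0, "wy": 0, "wz": 0, "claw": 1}, {"dx": 0, "dy": 0, "dz": 0, "wx": 0, "wy": 0, "wz": 0, "claw": 1}, {"dx": 0, "dy": 0, "dz": 0, "wx": 0, "wy": 0, "wz": 0, "claw": 1}, {"dx": 0, "dy": 0, "dz": 0, "wx": 0, "wy": 0, "wz": 0, "claw": 1}, {"dx": 0, "dy": 0, "dz": 0, "wx": 0, "wy": 0, "wz": 0, "claw": 1}, {"dx": 0, "dy": 0, "dz": 0, "wx": 0, "wy": 0, "wz": 0, "claw": 1}]}}

```text
clock: 6.6
tool_pos: [0.6079, -0.1359, 0.2429]
eef_rot: [0.494, 0.87, -0.0, -0.0]
contact_force: [-0.2, 0.4, 0.7]
opening: 0.709
```

```bash
sed -i 's/^u0,v0=.*/u0,v0=map(int,proj(s,[.605,-.135,.191])); k=np.zeros_like(m); k[v0-150:v0+70,u0-35:u0+35]=1/' bar.py; python3 bar.py
```

```text
[ 306  169   27  177 3443]
169 319 324 [ 0.5763 -0.0817]
177 314 329 [ 0.5784 -0.0852]
185 314 330 [ 0.5807 -0.0887]
193 313 331 [ 0.5829 -0.0922]
201 312 331 [ 0.5849 -0.096 ]
209 312 331 [ 0.5871 -0.0997]
217 311 331 [ 0.5891 -0.1036]
225 311 331 [ 0.5914 -0.1074]
233 311 330 [ 0.5935 -0.1115]
241 310 331 [ 0.5958 -0.1154]
249 310 330 [ 0.598  -0.1195]
257 309 329 [ 0.5999 -0.1238]
265 309 329 [ 0.6024 -0.128 ]
273 309 328 [ 0.6046 -0.1323]
281 308 328 [ 0.6069 -0.1367]
289 308 327 [ 0.6092 -0.1411]
297 307 327 [ 0.6116 -0.1457]
305 307 326 [ 0.614  -0.1503]
313 307 326 [ 0.6167 -0.1548]
321 306 325 [ 0.6189 -0.1597]
329 306 325 [ 0.6216 -0.1643]
337 306 322 [ 0.6237 -0.1696]
345 314 316 [ 0.6271 -0.1741]
at [ 0.608  -0.1359  0.2429] F [ 0.   0.8 -0.3] op 0.754 t 6.7
shift(tool) [-0.0012 -0.0013  0.0599]
tool yaw y 0.538 tilt rv [-0.  0.  0.]
wz 0.001
```

Emit:
{"method": "drive_tool", "body": {"commands": [{"dx": -0.0025, "dy": -0.001, "dz": 0.02, "wx": 0, "wy": 0, "wz": 0, "claw": 0.6}, {"dx": 0, "dy": 0, "dz": 0.02, "wx": 0, "wy": 0, "wz": 0, "claw": 0.6}, {"dx": 0, "dy": 0, "dz": 0.02, "wx": 0, "wy": 0, "wz": 0, "claw": 0.6}, {"dx": 0, "dy": 0, "dz": 0, "wx": 0, "wy": 0, "wz": 0, "claw": 0.6}, {"dx": 0, "dy": 0, "dz": 0, "wx": 0, "wy": 0, "wz": 0, "claw": 0}, {"dx": 0, "dy": 0, "dz": 0, "wx": 0, "wy": 0, "wz": 0, "claw": 0}, {"dx": 0, "dy": 0, "dz": 0, "wx": 0, "wy": 0, "wz": 0, "claw": 0}, {"dx": 0, "dy": 0, "dz": 0, "wx": 0, "wy": 0, "wz": 0, "claw": 0}, {"dx": 0, "dy": 0, "dz": 0, "wx": 0, "wy": 0, "wz": 0, "claw": 0}, {"dx": 0, "dy": 0, "dz": 0, "wx": 0, "wy": 0, "wz": 0, "claw": 0}, {"dx": 0, "dy": 0, "dz": 0, "wx": 0, "wy": 0, "wz": 0, "claw": 0}, {"dx": 0, "dy": 0, "dz": 0, "wx": 0, "wy": 0, "wz": 0, "claw": 0}]}}

```text
clock: 7.85
tool_pos: [0.609, -0.1383, 0.1836]
eef_rot: [0.494, 0.87, 0.0, 0.001]
contact_force: [0.2, 1.2, 2.9]
opening: 0.118
```

```bash
python3 -c "
from h import *
go([.615,.137,.22],.537);print(r.get_state()['moment'])"
```

```text
at [ 0.609  -0.1383  0.1836] F [0.2 1.2 2.9] op 0.118 t 7.8
shift(tool) [ 0.2334  0.1462 -0.0364]
tool yaw y 0.5377 tilt rv [ 0.001  0.001 -0.   ]
wz 0.0007
[-0.00702057 -0.21880627 -0.19726995]
```

Emit:
{"method": "drive_tool", "body": {"commands": [{"dx": 0, "dy": 0, "dz": -0.01, "wx": 0, "wy": 0, "wz": 0, "claw": 0}, {"dx": 0, "dy": 0, "dz": -0.01, "wx": 0, "wy": 0, "wz": 0, "claw": 0}, {"dx": 0, "dy": 0, "dz": -0.01, "wx": 0, "wy": 0, "wz": 0, "claw": 0}, {"dx": 0, "dy": 0, "dz": -0.01, "wx": 0, "wy": 0, "wz": 0, "claw": 0}, {"dx": 0, "dy": 0, "dz": 0, "wx": 0, "wy": 0, "wz": 0, "claw": 0}, {"dx": 0, "dy": 0, "dz": 0, "wx": 0, "wy": 0, "wz": 0, "claw": 0}]}}

```text
clock: 8.45
tool_pos: [0.6084, -0.1386, 0.2232]
eef_rot: [0.494, 0.87, -0.0, 0.0]
contact_force: [0.1, -0.0, -7.0]
opening: 0.117
```

Emit:
{"method": "drive_tool", "body": {"commands": [{"dx": 0.01, "dy": 0.006, "dz": 0, "wx": 0, "wy": 0, "wz": 0, "claw": 0}, {"dx": 0.02, "dy": 0.0125, "dz": 0, "wx": 0, "wy": 0, "wz": 0, "claw": 0}, {"dx": 0.024, "dy": 0.015, "dz": 0, "wx": 0, "wy": 0, "wz": 0, "claw": 0}, {"dx": 0.024, "dy": 0.015, "dz": 0, "wx": 0, "wy": 0, "wz": 0, "claw": 0}, {"dx": 0.024, "dy": 0.015, "dz": 0, "wx": 0, "wy": 0, "wz": 0, "claw": 0}, {"dx": 0.024, "dy": 0.015, "dz": 0, "wx": 0, "wy": 0, "wz": 0, "claw": 0}, {"dx": 0.024, "dy": 0.015, "dz": 0, "wx": 0, "wy": 0, "wz": 0, "claw": 0}, {"dx": 0.024, "dy": 0.015, "dz": 0, "wx": 0, "wy": 0, "wz": 0, "claw": 0}, {"dx": 0.024, "dy": 0.015, "dz": 0, "wx": 0, "wy": 0, "wz": 0, "claw": 0}, {"dx": 0.02, "dy": 0.0125, "dz": 0, "wx": 0, "wy": 0, "wz": 0, "claw": 0}, {"dx": 0.015, "dy": 0.01, "dz": 0, "wx": 0, "wy": 0, "wz": 0, "claw": 0}, {"dx": 0.003, "dy": 0.002, "dz": 0, "wx": 0, "wy": 0, "wz": 0, "claw": 0}]}}

```text
clock: 9.65
tool_pos: [0.6135, 0.1452, 0.2229]
eef_rot: [0.491, 0.871, 0.002, -0.001]
contact_force: [0.5, 2.2, -6.1]
opening: 0.114
```

Emit:
{"method": "drive_tool", "body": {"commands": [{"dx": 0, "dy": 0, "dz": 0, "wx": 0, "wy": 0, "wz": 0, "claw": 0}, {"dx": 0, "dy": 0, "dz": 0, "wx": 0, "wy": 0, "wz": 0, "claw": 0}, {"dx": 0, "dy": 0, "dz": 0, "wx": 0, "wy": 0, "wz": 0, "claw": 0}, {"dx": 0, "dy": 0, "dz": 0, "wx": 0, "wy": 0, "wz": 0, "claw": 0}]}}

```text
clock: 10.05
tool_pos: [0.6147, 0.1385, 0.2229]
eef_rot: [0.495, 0.869, -0.0, 0.0]
contact_force: [-0.4, -0.3, -7.3]
opening: 0.117
```

```bash
python3 -c "
from h import *
go([.615,.140,.155],.537);print(r.get_state()['moment'])
s=cam('scene'); save(s,'s1',(180,120,500,360),2.4)"
```

```text
at [0.6147 0.1385 0.2229] F [-0.4 -0.3 -7.3] op 0.117 t 10.1
shift(tool) [0.0011 0.0011 0.0679]
tool yaw y 0.5361 tilt rv [-0.001  0.001 -0.   ]
wz -0.0009
[-0.0488548  -0.01727608 -0.01564886]
```

View pics/s1.png

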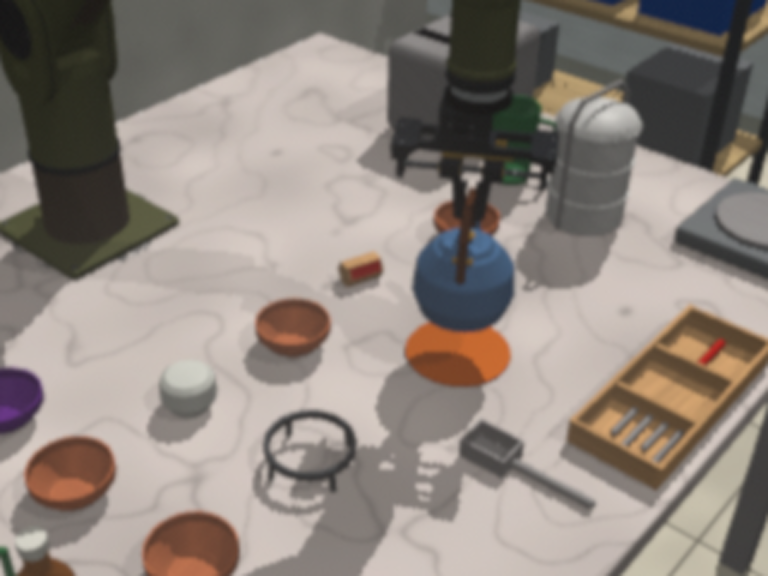

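The scene crop shows the teapot hanging upright over the coaster at (460,350). The stand is empty at (310,445), and the marker's red flat is on its right-hand (+x) upper flank at (367,270). Now lower.

Emit:
{"method": "drive_tool", "body": {"commands": [{"dx": 0.001, "dy": 0.001, "dz": 0.015, "wx": 0, "wy": 0, "wz": 0, "claw": 0}, {"dx": 0, "dy": 0, "dz": 0.015, "wx": 0, "wy": 0, "wz": 0, "claw": 0}, {"dx": 0, "dy": 0, "dz": 0.015, "wx": 0, "wy": 0, "wz": 0, "claw": 0}, {"dx": 0, "dy": 0, "dz": 0.01, "wx": 0, "wy": 0, "wz": 0, "claw": 0}, {"dx": 0, "dy": 0, "dz": 0.007, "wx": 0, "wy": 0, "wz": 0, "claw": 0}, {"dx": 0, "dy": 0, "dz": 0.004, "wx": 0, "wy": 0, "wz": 0, "claw": 0}, {"dx": 0, "dy": 0, "dz": 0.003, "wx": 0, "wy": 0, "wz": 0, "claw": 0}, {"dx": 0, "dy": 0, "dz": 0.002, "wx": 0, "wy": 0, "wz": 0, "claw": 0}, {"dx": 0, "dy": 0, "dz": 0.001, "wx": 0, "wy": 0, "wz": 0, "claw": 0}, {"dx": 0, "dy": 0, "dz": 0, "wx": 0, "wy": 0, "wz": 0, "claw": 0}, {"dx": 0, "dy": 0, "dz": 0, "wx": 0, "wy": 0, "wz": 0, "claw": 0}]}}

```text
clock: 11.2
tool_pos: [0.6156, 0.1415, 0.1517]
eef_rot: [0.494, 0.87, 0.001, 0.001]
contact_force: [0.5, -0.5, -4.1]
opening: 0.118
```

Emit:
{"method": "drive_tool", "body": {"commands": [{"dx": 0, "dy": 0, "dz": 0.001, "wx": 0, "wy": 0, "wz": 0, "claw": 0}, {"dx": 0, "dy": 0, "dz": 0, "wx": 0, "wy": 0, "wz": 0, "claw": 0}, {"dx": 0, "dy": 0, "dz": 0, "wx": 0, "wy": 0, "wz": 0, "claw": 0.5}, {"dx": 0, "dy": 0, "dz": 0, "wx": 0, "wy": 0, "wz": 0, "claw": 0.5}, {"dx": 0, "dy": 0, "dz": 0, "wx": 0, "wy": 0, "wz": 0, "claw": 0.5}, {"dx": 0, "dy": 0, "dz": 0, "wx": 0, "wy": 0, "wz": 0, "claw": 0.5}, {"dx": 0, "dy": 0, "dz": 0, "wx": 0, "wy": 0, "wz": 0, "claw": 0.5}, {"dx": 0, "dy": 0, "dz": -0.02, "wx": 0, "wy": 0, "wz": 0, "claw": 0.5}, {"dx": 0, "dy": 0, "dz": -0.03, "wx": 0, "wy": 0, "wz": 0, "claw": 0.5}, {"dx": 0, "dy": 0, "dz": -0.04, "wx": 0, "wy": 0, "wz": 0, "claw": 0.5}, {"dx": 0, "dy": 0, "dz": -0.03, "wx": 0, "wy": 0, "wz": 0, "claw": 0.5}, {"dx": 0, "dy": 0, "dz": -0.02, "wx": 0, "wy": 0, "wz": 0, "claw": 0.5}]}}

```text
clock: 12.4
tool_pos: [0.6156, 0.142, 0.2926]
eef_rot: [0.494, 0.87, 0.001, 0.001]
contact_force: [0.5, 0.6, -0.4]
opening: 0.501
```

Emit:
{"method": "drive_tool", "body": {"commands": [{"dx": 0, "dy": 0, "dz": 0, "wx": 0, "wy": 0, "wz": 0.134, "claw": 0.5}, {"dx": 0, "dy": 0, "dz": 0, "wx": 0, "wy": 0, "wz": 0.134, "claw": 0.5}, {"dx": 0, "dy": 0, "dz": 0, "wx": 0, "wy": 0, "wz": 0.134, "claw": 0.5}, {"dx": 0, "dy": 0, "dz": 0, "wx": 0, "wy": 0, "wz": 0.134, "claw": 0.5}, {"dx": -0.04, "dy": 0, "dz": 0, "wx": 0, "wy": 0, "wz": 0, "claw": 0.5}, {"dx": -0.04, "dy": 0, "dz": 0, "wx": 0, "wy": 0, "wz": 0, "claw": 0.5}, {"dx": -0.04, "dy": 0, "dz": 0, "wx": 0, "wy": 0, "wz": 0, "claw": 0.5}, {"dx": -0.04, "dy": 0, "dz": 0, "wx": 0, "wy": 0, "wz": 0, "claw": 0.5}, {"dx": -0.04, "dy": 0, "dz": 0, "wx": 0, "wy": 0, "wz": 0, "claw": 0.5}, {"dx": -0.03, "dy": 0, "dz": 0, "wx": 0, "wy": 0, "wz": 0, "claw": 0.5}, {"dx": -0.02, "dy": 0, "dz": 0, "wx": 0, "wy": 0, "wz": 0, "claw": 0.5}]}}

```text
clock: 13.5
tool_pos: [0.615, -0.1122, 0.2897]
eef_rot: [0.708, 0.707, -0.001, 0.0]
contact_force: [0.9, -0.1, -0.5]
opening: 0.502
```

Emit:
{"method": "drive_tool", "body": {"commands": [{"dx": 0, "dy": 0, "dz": 0, "wx": 0, "wy": 0, "wz": 0, "claw": 0.5}, {"dx": 0, "dy": 0, "dz": 0, "wx": 0, "wy": 0, "wz": 0, "claw": 0.5}, {"dx": 0, "dy": 0, "dz": 0, "wx": 0, "wy": 0, "wz": 0, "claw": 0.5}, {"dx": 0, "dy": 0, "dz": 0, "wx": 0, "wy": 0, "wz": 0, "claw": 0.5}]}}

```text
clock: 13.9
tool_pos: [0.6156, -0.1064, 0.2902]
eef_rot: [0.705, 0.709, 0.0, -0.0]
contact_force: [-0.1, 0.8, 0.9]
opening: 0.5
```

```bash
cat > covs.py <<'E'
from h import *
def covers(name="wrist",z=.042,verbose=True):
    s=cam(name); out=[]
    for c in blobs(s,(2,90,40),(16,255,255),300):
        x,y,w,h=cv2.boundingRect(c); e,_=wcirc(s,c,z)
        if x>1 and y>1 and x+w<639 and y+h<479 and .8<e[2]/e[3]<1.2 and 80<e[2]<125: out.append(e); 
    if verbose: print(name,[e.tolist() for e in out])
    return s,out
E
python3 -c "
from covs import *
go([.609,-.141,.3],0)
s,_=covers(); covers('top'); save(s,'w4'); print(proj(s,[.609,-.141,.036]))"
```

```text
at [ 0.6156 -0.1064  0.2902] F [-0.1  0.8  0.9] op 0.5 t 13.9
shift(tool) [-0.0345 -0.0068 -0.0098]
tool yaw y 0.0051 tilt rv [ 0.    -0.001  0.   ]
wz 0.0051
wrist [[625.0, -329.8, 97.9, 105.0], [442.6, 3.8, 99.4, 104.0]]
top [[442.7, 3.2, 98.2, 99.6], [460.4, 360.6, 98.8, 100.2]]
(np.float64(313.4206971020632), np.float64(235.74208973655735))
```

View pics/w4.png

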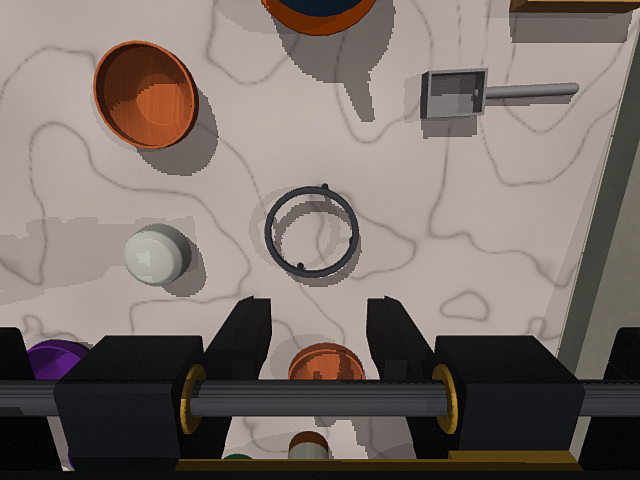

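The wrist view shows the bare ring at (311,232), cover C at (147,95) and cover A partly hidden at (325,365).

```bash
python3 -c "
from h import *
s=cam('wrist'); m=((s['hsv'][...,2]<85)&(s['hsv'][...,1]<110)).astype(np.uint8)
k=np.zeros_like(m);k[180:286,255:368]=1
n,l,st,_=cv2.connectedComponentsWithStats(m*k); i=1+st[1:,4].argmax(); print(st[i],s['hsv'][232,267],s['hsv'][250,258])
c=np.argwhere(l==i)[:,::-1][:,None].astype(np.int32); print(wcirc(s,c,.034))
go([.491,.0035,.13],0)"
```

```text
[ 265  183   94   94 1957] [110  13  58] [  7  27 167]
(array([ 606.8, -138.5,  106.9,  110.1]), 166.1595001220703)
at [ 0.6155 -0.1076  0.2901] F [0.6 0.1 0. ] op 0.498 t 14.1
shift(tool) [ 0.1115 -0.1242  0.1601]
tool yaw y 0.0036 tilt rv [ 0. -0. -0.]
wz 0.0036
```

Emit:
{"method": "drive_tool", "body": {"commands": [{"dx": 0.0186, "dy": -0.0207, "dz": 0.02, "wx": 0, "wy": 0, "wz": 0.003, "claw": 0.4}, {"dx": 0.0186, "dy": -0.0207, "dz": 0.02, "wx": 0, "wy": 0, "wz": 0, "claw": 0.4}, {"dx": 0.0186, "dy": -0.0207, "dz": 0.02, "wx": 0, "wy": 0, "wz": 0, "claw": 0.4}, {"dx": 0.0186, "dy": -0.0207, "dz": 0.02, "wx": 0, "wy": 0, "wz": 0, "claw": 0.4}, {"dx": 0.0186, "dy": -0.0207, "dz": 0.02, "wx": 0, "wy": 0, "wz": 0, "claw": 0.4}, {"dx": 0.0185, "dy": -0.0207, "dz": 0.02, "wx": 0, "wy": 0, "wz": 0, "claw": 0.4}, {"dx": 0, "dy": 0, "dz": 0.02, "wx": 0, "wy": 0, "wz": 0, "claw": 0.4}, {"dx": 0, "dy": 0, "dz": 0.02, "wx": 0, "wy": 0, "wz": 0, "claw": 0.4}, {"dx": 0, "dy": 0, "dz": 0, "wx": 0, "wy": 0, "wz": 0, "claw": 0.4}, {"dx": 0, "dy": 0, "dz": 0, "wx": 0, "wy": 0, "wz": 0, "claw": 0.4}, {"dx": 0, "dy": 0, "dz": 0, "wx": 0, "wy": 0, "wz": 0, "claw": 0.4}]}}

```text
clock: 15.15
tool_pos: [0.4921, 0.003, 0.1309]
eef_rot: [0.708, 0.707, 0.001, 0.001]
contact_force: [-0.4, -0.4, 0.1]
opening: 0.399
```

```bash
python3 -c "
from covs import *
go([.491,.0035,.039],0); s,_=covers(); save(s,'w5'); covers('top')"
```

```text
at [0.4921 0.003  0.1309] F [-0.4 -0.4  0.1] op 0.399 t 15.2
shift(tool) [ 0.0004 -0.0013  0.0919]
tool yaw y -0.0012 tilt rv [ 0.002 -0.     0.   ]
wz -0.0012
wrist [[441.0, 5.2, 99.1, 101.9]]
top [[441.0, -350.0, 98.5, 102.6], [460.4, 360.5, 99.1, 100.4], [626.5, -335.3, 97.4, 102.6]]
```

View pics/w5.png

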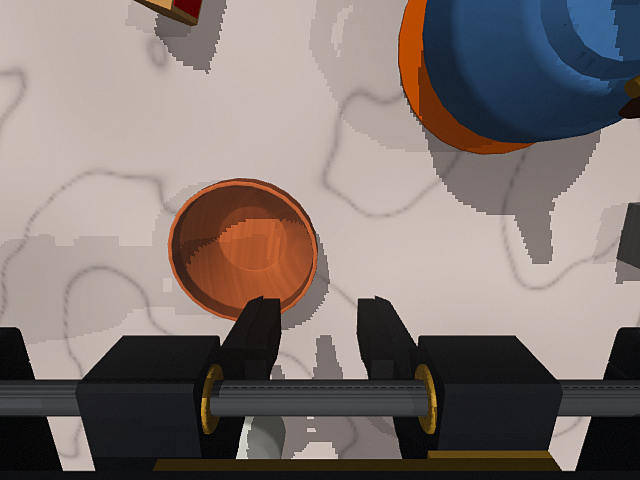

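Emit:
{"method": "drive_tool", "body": {"commands": [{"dx": 0.001, "dy": -0.002, "dz": 0.03, "wx": 0, "wy": 0, "wz": 0, "claw": 0.4}, {"dx": 0, "dy": 0, "dz": 0.03, "wx": 0, "wy": 0, "wz": 0, "claw": 0.4}, {"dx": 0, "dy": 0, "dz": 0.02, "wx": 0, "wy": 0, "wz": 0, "claw": 0.4}, {"dx": 0, "dy": 0, "dz": 0.012, "wx": 0, "wy": 0, "wz": 0, "claw": 0.4}, {"dx": 0, "dy": 0, "dz": 0, "wx": 0, "wy": 0, "wz": 0, "claw": 0.4}, {"dx": 0, "dy": 0, "dz": 0, "wx": 0, "wy": 0, "wz": 0, "claw": 0}, {"dx": 0, "dy": 0, "dz": 0, "wx": 0, "wy": 0, "wz": 0, "claw": 0}, {"dx": 0, "dy": 0, "dz": 0, "wx": 0, "wy": 0, "wz": 0, "claw": 0}, {"dx": 0, "dy": 0, "dz": 0, "wx": 0, "wy": 0, "wz": 0, "claw": 0}, {"dx": 0, "dy": 0, "dz": 0, "wx": 0, "wy": 0, "wz": 0, "claw": 0}, {"dx": 0, "dy": 0, "dz": 0, "wx": 0, "wy": 0, "wz": 0, "claw": 0}, {"dx": 0, "dy": 0, "dz": 0, "wx": 0, "wy": 0, "wz": 0, "claw": 0}], "grip_force": 30}}

```text
clock: 16.45
tool_pos: [0.4898, 0.0039, 0.0384]
eef_rot: [0.707, 0.707, 0.0, 0.0]
contact_force: [-0.1, -0.3, 5.1]
opening: 0.039
```

Emit:
{"method": "drive_tool", "body": {"commands": [{"dx": 0, "dy": 0, "dz": -0.01, "wx": 0, "wy": 0, "wz": 0, "claw": 0}, {"dx": 0, "dy": 0, "dz": -0.02, "wx": 0, "wy": 0, "wz": 0, "claw": 0}, {"dx": 0, "dy": 0, "dz": -0.03, "wx": 0, "wy": 0, "wz": 0, "claw": 0}, {"dx": 0, "dy": 0, "dz": -0.03, "wx": 0, "wy": 0, "wz": 0, "claw": 0}, {"dx": 0, "dy": 0, "dz": 0, "wx": 0, "wy": 0, "wz": 0, "claw": 0}, {"dx": 0, "dy": 0, "dz": 0, "wx": 0, "wy": 0, "wz": 0, "claw": 0}, {"dx": 0, "dy": 0, "dz": 0, "wx": 0, "wy": 0, "wz": 0, "claw": 0}]}}

```text
clock: 17.15
tool_pos: [0.4885, 0.0036, 0.1272]
eef_rot: [0.707, 0.707, -0.001, -0.0]
contact_force: [0.6, 0.3, -2.0]
opening: 0.04
```

```bash
python3 -c "
from covs import *
go([.607,-.1395,.12],0); z=r.get_state()['tool_pos'][2]; covers(z=z+.003)"
```

```text
at [0.4885 0.0036 0.1272] F [ 0.6  0.3 -2. ] op 0.04 t 17.1
shift(tool) [-0.143   0.1186  0.0071]
tool yaw y -0.0011 tilt rv [-0.002  0.001  0.   ]
wz -0.0011
wrist [[441.1, 5.9, 93.9, 100.3]]
```

Emit:
{"method": "drive_tool", "body": {"commands": [{"dx": -0.008, "dy": 0.009, "dz": 0, "wx": 0, "wy": 0, "wz": 0, "claw": 0}, {"dx": -0.02, "dy": 0.023, "dz": 0, "wx": 0, "wy": 0, "wz": 0, "claw": 0}, {"dx": -0.024, "dy": 0.028, "dz": 0, "wx": 0, "wy": 0, "wz": 0, "claw": 0}, {"dx": -0.024, "dy": 0.028, "dz": 0, "wx": 0, "wy": 0, "wz": 0, "claw": 0}, {"dx": -0.024, "dy": 0.028, "dz": 0, "wx": 0, "wy": 0, "wz": 0, "claw": 0}, {"dx": -0.024, "dy": 0.028, "dz": 0, "wx": 0, "wy": 0, "wz": 0, "claw": 0}, {"dx": -0.014, "dy": 0.015, "dz": 0, "wx": 0, "wy": 0, "wz": 0, "claw": 0}, {"dx": -0.006, "dy": 0.007, "dz": 0, "wx": 0, "wy": 0, "wz": 0, "claw": 0}, {"dx": 0, "dy": 0, "dz": 0, "wx": 0, "wy": 0, "wz": 0, "claw": 0}, {"dx": 0, "dy": 0, "dz": 0, "wx": 0, "wy": 0, "wz": 0, "claw": 0}, {"dx": 0, "dy": 0, "dz": 0, "wx": 0, "wy": 0, "wz": 0, "claw": 0}, {"dx": 0, "dy": 0, "dz": 0, "wx": 0, "wy": 0, "wz": 0, "claw": 0}]}}

```text
clock: 18.4
tool_pos: [0.6546, -0.1391, 0.1282]
eef_rot: [0.707, 0.707, -0.0, -0.0]
contact_force: [-0.2, -0.7, -1.1]
opening: 0.039
```

```bash
python3 -c "
from covs import *
go([.6545,-.1405,.0504],0); s,_=covers(z=.13); save(s,'w6')"
```

```text
at [ 0.6546 -0.1391  0.1282] F [-0.2 -0.7 -1.1] op 0.039 t 18.4
shift(tool) [-0.0014 -0.      0.0778]
tool yaw y 0.0009 tilt rv [-0.001 -0.    -0.   ]
wz 0.0009
wrist [[606.6, -137.7, 94.8, 101.5]]
```

View pics/w6.png

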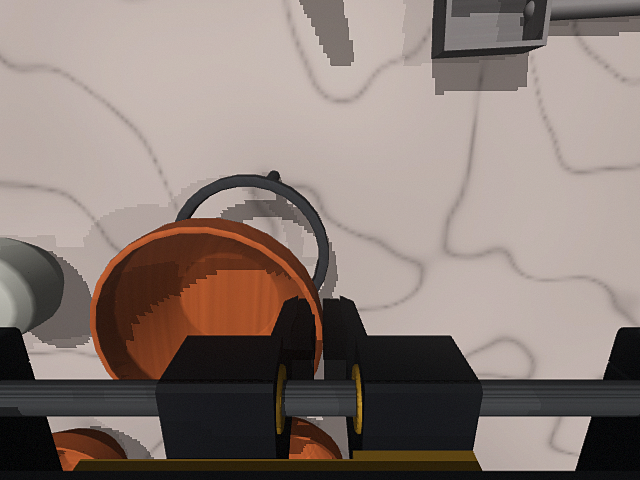

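The view shows the cover held level by its rim at (210,300), over the ring (250,180). Now lower.

Emit:
{"method": "drive_tool", "body": {"commands": [{"dx": -0.001, "dy": 0, "dz": 0.02, "wx": 0, "wy": 0, "wz": 0, "claw": 0}, {"dx": 0, "dy": 0, "dz": 0.02, "wx": 0, "wy": 0, "wz": 0, "claw": 0}, {"dx": 0, "dy": 0, "dz": 0.015, "wx": 0, "wy": 0, "wz": 0, "claw": 0}, {"dx": 0, "dy": 0, "dz": 0.01, "wx": 0, "wy": 0, "wz": 0, "claw": 0}, {"dx": 0, "dy": 0, "dz": 0.006, "wx": 0, "wy": 0, "wz": 0, "claw": 0}, {"dx": 0, "dy": 0, "dz": 0.004, "wx": 0, "wy": 0, "wz": 0, "claw": 0}, {"dx": 0, "dy": 0, "dz": 0.001, "wx": 0, "wy": 0, "wz": 0, "claw": 0}, {"dx": 0, "dy": 0, "dz": 0, "wx": 0, "wy": 0, "wz": 0, "claw": 0}, {"dx": 0, "dy": 0, "dz": 0, "wx": 0, "wy": 0, "wz": 0, "claw": 0}]}}

```text
clock: 19.35
tool_pos: [0.6558, -0.1406, 0.053]
eef_rot: [0.707, 0.707, 0.001, 0.0]
contact_force: [-0.5, 2.9, 3.5]
opening: 0.039
```

Emit:
{"method": "drive_tool", "body": {"commands": [{"dx": 0, "dy": 0, "dz": 0, "wx": 0, "wy": 0, "wz": 0, "claw": 0.25}, {"dx": 0, "dy": 0, "dz": 0, "wx": 0, "wy": 0, "wz": 0, "claw": 0.25}, {"dx": 0, "dy": 0, "dz": 0, "wx": 0, "wy": 0, "wz": 0, "claw": 0.25}, {"dx": 0, "dy": 0, "dz": 0, "wx": 0, "wy": 0, "wz": 0, "claw": 0.25}, {"dx": 0, "dy": 0, "dz": -0.02, "wx": 0, "wy": 0, "wz": 0, "claw": 0.25}, {"dx": 0, "dy": 0, "dz": -0.03, "wx": 0, "wy": 0, "wz": 0, "claw": 0.25}, {"dx": 0, "dy": -0.01, "dz": -0.04, "wx": 0, "wy": 0, "wz": 0, "claw": 0.4}, {"dx": -0.02, "dy": -0.01, "dz": -0.03, "wx": 0, "wy": 0, "wz": 0, "claw": 0.4}, {"dx": -0.02, "dy": 0, "dz": -0.03, "wx": 0, "wy": 0, "wz": 0, "claw": 0.4}, {"dx": 0, "dy": 0, "dz": 0, "wx": 0, "wy": 0, "wz": 0, "claw": 0.4}, {"dx": 0, "dy": 0, "dz": 0, "wx": 0, "wy": 0, "wz": 0, "claw": 0.4}, {"dx": 0, "dy": 0, "dz": 0, "wx": 0, "wy": 0, "wz": 0, "claw": 0.4}]}}

```text
clock: 20.55
tool_pos: [0.6343, -0.18, 0.2006]
eef_rot: [0.707, 0.707, -0.0, -0.001]
contact_force: [0.8, 0.3, -0.6]
opening: 0.4
```

```bash
python3 -c "
from covs import *
s,_=covers(z=.054); covers('top',.054); save(s,'w7'); go([.674,-.335,.13],0)"
```

```text
wrist [[629.3, -315.4, 83.4, 92.8], [606.7, -141.4, 99.6, 100.6]]
top [[459.1, 358.2, 98.1, 99.6], [607.2, -139.6, 101.4, 103.2]]
at [ 0.6344 -0.1798  0.2005] F [-0.6  0.8 -0.6] op 0.399 t 20.6
shift(tool) [-0.1553  0.0396  0.0702]
tool yaw y 0.0009 tilt rv [-0.003 -0.001 -0.   ]
wz 0.0009
```

Emit:
{"method": "drive_tool", "body": {"commands": [{"dx": -0.026, "dy": 0.0067, "dz": 0.012, "wx": 0, "wy": 0, "wz": 0, "claw": 0.4}, {"dx": -0.026, "dy": 0.0067, "dz": 0.012, "wx": 0, "wy": 0, "wz": 0, "claw": 0.4}, {"dx": -0.026, "dy": 0.0067, "dz": 0.012, "wx": 0, "wy": 0, "wz": 0, "claw": 0.4}, {"dx": -0.026, "dy": 0.0067, "dz": 0.012, "wx": 0, "wy": 0, "wz": 0, "claw": 0.4}, {"dx": -0.026, "dy": 0.0067, "dz": 0.012, "wx": 0, "wy": 0, "wz": 0, "claw": 0.4}, {"dx": -0.0257, "dy": 0.0067, "dz": 0.01, "wx": 0, "wy": 0, "wz": 0, "claw": 0.4}, {"dx": 0, "dy": 0, "dz": 0, "wx": 0, "wy": 0, "wz": 0, "claw": 0.4}, {"dx": 0, "dy": 0, "dz": 0, "wx": 0, "wy": 0, "wz": 0, "claw": 0.4}, {"dx": 0, "dy": 0, "dz": 0, "wx": 0, "wy": 0, "wz": 0, "claw": 0.4}]}}

```text
clock: 21.55
tool_pos: [0.6756, -0.3344, 0.1319]
eef_rot: [0.707, 0.708, 0.001, -0.001]
contact_force: [-0.3, 1.0, -0.1]
opening: 0.401
```

```bash
python3 -c "
from covs import *
covers(); covers('top'); go([.6748,-.3345,.0385],0)"
```

```text
wrist [[625.4, -335.4, 98.9, 102.2]]
top [[443.6, -341.6, 81.0, 96.4], [460.3, 360.5, 99.4, 100.4], [610.0, -141.0, 102.2, 104.8], [624.9, -334.5, 97.2, 100.0]]
at [ 0.6757 -0.3349  0.1326] F [-0.   0.1 -0.6] op 0.4 t 21.6
shift(tool) [ 0.0003 -0.001   0.0941]
tool yaw y 0.0015 tilt rv [ 0.001 -0.001 -0.   ]
wz 0.0015
```

Emit:
{"method": "drive_tool", "body": {"commands": [{"dx": 0, "dy": -0.0015, "dz": 0.03, "wx": 0, "wy": 0, "wz": 0, "claw": 0.4}, {"dx": 0, "dy": 0, "dz": 0.03, "wx": 0, "wy": 0, "wz": 0, "claw": 0.4}, {"dx": 0, "dy": 0, "dz": 0.02, "wx": 0, "wy": 0, "wz": 0, "claw": 0.4}, {"dx": 0, "dy": 0, "dz": 0.014, "wx": 0, "wy": 0, "wz": 0, "claw": 0.4}, {"dx": 0, "dy": 0, "dz": 0, "wx": 0, "wy": 0, "wz": 0, "claw": 0.4}, {"dx": 0, "dy": 0, "dz": 0, "wx": 0, "wy": 0, "wz": 0, "claw": 0}, {"dx": 0, "dy": 0, "dz": 0, "wx": 0, "wy": 0, "wz": 0, "claw": 0}, {"dx": 0, "dy": 0, "dz": 0, "wx": 0, "wy": 0, "wz": 0, "claw": 0}, {"dx": 0, "dy": 0, "dz": 0, "wx": 0, "wy": 0, "wz": 0, "claw": 0}, {"dx": 0, "dy": 0, "dz": 0, "wx": 0, "wy": 0, "wz": 0, "claw": 0}, {"dx": 0, "dy": 0, "dz": 0, "wx": 0, "wy": 0, "wz": 0, "claw": 0}, {"dx": 0, "dy": 0, "dz": 0, "wx": 0, "wy": 0, "wz": 0, "claw": 0}]}}

```text
clock: 22.85
tool_pos: [0.6744, -0.3372, 0.0389]
eef_rot: [0.708, 0.707, 0.0, 0.001]
contact_force: [0.6, 0.1, 4.1]
opening: 0.046
```

Emit:
{"method": "drive_tool", "body": {"commands": [{"dx": 0, "dy": 0, "dz": -0.01, "wx": 0, "wy": 0, "wz": 0, "claw": 0}, {"dx": 0, "dy": 0, "dz": -0.02, "wx": 0, "wy": 0, "wz": 0, "claw": 0}, {"dx": 0, "dy": 0, "dz": -0.03, "wx": 0, "wy": 0, "wz": 0, "claw": 0}, {"dx": 0, "dy": 0, "dz": -0.04, "wx": 0, "wy": 0, "wz": 0, "claw": 0}, {"dx": 0, "dy": 0, "dz": 0, "wx": 0, "wy": 0, "wz": 0, "claw": 0}, {"dx": 0, "dy": 0, "dz": 0, "wx": 0, "wy": 0, "wz": 0, "claw": 0}, {"dx": 0, "dy": 0, "dz": 0, "wx": 0, "wy": 0, "wz": 0, "claw": 0}]}}

```text
clock: 23.55
tool_pos: [0.6726, -0.3368, 0.1373]
eef_rot: [0.707, 0.707, -0.001, -0.001]
contact_force: [-0.1, -0.2, -1.1]
opening: 0.048
```

```bash
python3 -c "
from covs import *
go([.6545,-.140,.0725],0); z=r.get_state()['tool_pos'][2]; covers(z=z+.003)"
```

```text
at [ 0.6726 -0.3368  0.1373] F [-0.1 -0.2 -1.1] op 0.048 t 23.6
shift(tool) [ 0.1968 -0.0181  0.0649]
tool yaw y -0.0007 tilt rv [-0.002 -0.    -0.   ]
wz -0.0007
wrist [[624.6, -331.3, 94.3, 100.3]]
```

Emit:
{"method": "drive_tool", "body": {"commands": [{"dx": 0.01, "dy": 0, "dz": 0, "wx": 0, "wy": 0, "wz": 0, "claw": 0}, {"dx": 0.025, "dy": -0.004, "dz": 0, "wx": 0, "wy": 0, "wz": 0, "claw": 0}, {"dx": 0.035, "dy": -0.004, "dz": 0, "wx": 0, "wy": 0, "wz": 0, "claw": 0}, {"dx": 0.035, "dy": -0.004, "dz": 0, "wx": 0, "wy": 0, "wz": 0, "claw": 0}, {"dx": 0.035, "dy": -0.0056, "dz": 0, "wx": 0, "wy": 0, "wz": 0, "claw": 0}, {"dx": 0.03, "dy": 0, "dz": 0, "wx": 0, "wy": 0, "wz": 0, "claw": 0}, {"dx": 0.0163, "dy": 0, "dz": 0, "wx": 0, "wy": 0, "wz": 0, "claw": 0}, {"dx": 0.007, "dy": 0, "dz": 0, "wx": 0, "wy": 0, "wz": 0, "claw": 0}, {"dx": 0, "dy": 0, "dz": 0, "wx": 0, "wy": 0, "wz": 0, "claw": 0}, {"dx": 0, "dy": 0, "dz": 0, "wx": 0, "wy": 0, "wz": 0, "claw": 0}, {"dx": 0, "dy": 0, "dz": 0, "wx": 0, "wy": 0, "wz": 0, "claw": 0}, {"dx": 0, "dy": 0, "dz": 0, "wx": 0, "wy": 0, "wz": 0, "claw": 0}]}}

```text
clock: 24.8
tool_pos: [0.6561, -0.1454, 0.1378]
eef_rot: [0.708, 0.706, -0.0, 0.0]
contact_force: [-0.1, 0.2, -1.7]
opening: 0.047
```

```bash
python3 -c "
from covs import *
go([.655,-.1435,.0725],0); z=r.get_state()['tool_pos'][2]; covers(z=z+.003);covers('top',z=z+.003)"
```

```text
at [ 0.6561 -0.1454  0.1378] F [-0.1  0.2 -1.7] op 0.047 t 24.8
shift(tool) [ 0.002  -0.0011  0.0653]
tool yaw y -0.0033 tilt rv [-0.     0.001 -0.   ]
wz -0.0033
wrist [[611.3, -133.3, 93.3, 116.0]]
top [[448.8, 339.3, 93.4, 93.5]]
```

Emit:
{"method": "drive_tool", "body": {"commands": [{"dx": 0.002, "dy": -0.001, "dz": 0.02, "wx": 0, "wy": 0, "wz": 0, "claw": 0}, {"dx": 0, "dy": 0, "dz": 0.02, "wx": 0, "wy": 0, "wz": 0, "claw": 0}, {"dx": 0, "dy": 0, "dz": 0.01, "wx": 0, "wy": 0, "wz": 0, "claw": 0}, {"dx": 0, "dy": 0, "dz": 0.006, "wx": 0, "wy": 0, "wz": 0, "claw": 0}, {"dx": 0, "dy": 0, "dz": 0.004, "wx": 0, "wy": 0, "wz": 0, "claw": 0}, {"dx": 0, "dy": 0, "dz": 0.003, "wx": 0, "wy": 0, "wz": 0, "claw": 0}, {"dx": 0, "dy": 0, "dz": 0.001, "wx": 0, "wy": 0, "wz": 0, "claw": 0}, {"dx": 0, "dy": 0, "dz": 0, "wx": 0, "wy": 0, "wz": 0, "claw": 0}, {"dx": 0, "dy": 0, "dz": 0, "wx": 0, "wy": 0, "wz": 0, "claw": 0}]}}

```text
clock: 25.8
tool_pos: [0.6557, -0.1416, 0.0746]
eef_rot: [0.707, 0.707, 0.0, 0.0]
contact_force: [-1.0, 0.1, -0.8]
opening: 0.047
```

Emit:
{"method": "drive_tool", "body": {"commands": [{"dx": 0, "dy": 0, "dz": 0.001, "wx": 0, "wy": 0, "wz": 0, "claw": 0}, {"dx": 0, "dy": 0, "dz": 0.001, "wx": 0, "wy": 0, "wz": 0, "claw": 0}, {"dx": 0, "dy": 0, "dz": 0.001, "wx": 0, "wy": 0, "wz": 0, "claw": 0}, {"dx": 0, "dy": 0, "dz": 0, "wx": 0, "wy": 0, "wz": 0, "claw": 0}, {"dx": 0, "dy": 0, "dz": 0, "wx": 0, "wy": 0, "wz": 0, "claw": 0}]}}

```text
clock: 26.3
tool_pos: [0.6555, -0.1413, 0.0713]
eef_rot: [0.707, 0.707, 0.0, 0.0]
contact_force: [0.3, 1.2, 1.9]
opening: 0.048
```

Emit:
{"method": "drive_tool", "body": {"commands": [{"dx": 0, "dy": 0, "dz": 0, "wx": 0, "wy": 0, "wz": 0, "claw": 0.25}, {"dx": 0, "dy": 0, "dz": 0, "wx": 0, "wy": 0, "wz": 0, "claw": 0.25}, {"dx": 0, "dy": 0, "dz": 0, "wx": 0, "wy": 0, "wz": 0, "claw": 0.25}, {"dx": 0, "dy": 0, "dz": 0, "wx": 0, "wy": 0, "wz": 0, "claw": 0.25}, {"dx": 0, "dy": 0, "dz": -0.02, "wx": 0, "wy": 0, "wz": 0, "claw": 0.25}, {"dx": 0, "dy": 0, "dz": -0.03, "wx": 0, "wy": 0, "wz": 0, "claw": 0.25}, {"dx": 0, "dy": -0.01, "dz": -0.04, "wx": 0, "wy": 0, "wz": 0, "claw": 0.4}, {"dx": -0.02, "dy": -0.01, "dz": -0.03, "wx": 0, "wy": 0, "wz": 0, "claw": 0.4}, {"dx": -0.02, "dy": 0, "dz": -0.03, "wx": 0, "wy": 0, "wz": 0, "claw": 0.4}, {"dx": 0, "dy": 0, "dz": 0, "wx": 0, "wy": 0, "wz": 0, "claw": 0.4}, {"dx": 0, "dy": 0, "dz": 0, "wx": 0, "wy": 0, "wz": 0, "claw": 0.4}, {"dx": 0, "dy": 0, "dz": 0, "wx": 0, "wy": 0, "wz": 0, "claw": 0.4}]}}

```text
clock: 27.5
tool_pos: [0.6344, -0.1804, 0.2196]
eef_rot: [0.707, 0.707, -0.0, -0.001]
contact_force: [0.2, 1.3, -0.1]
opening: 0.4
```

```bash
python3 -c "
from covs import *
s,_=covers(z=.0735); covers('top',.0735); save(s,'w8'); go([.4895,-.350,.2],0)"
```

```text
wrist [[606.5, -139.8, 99.6, 100.4]]
top [[456.5, 353.8, 97.4, 98.7], [605.9, -137.7, 99.2, 106.9]]
at [ 0.6345 -0.1802  0.2195] F [ 0.3  0.4 -1.3] op 0.401 t 27.6
shift(tool) [-0.1697 -0.1451  0.0196]
tool yaw y 0.001 tilt rv [-0.003 -0.001  0.   ]
wz 0.001
```

Emit:
{"method": "drive_tool", "body": {"commands": [{"dx": -0.0283, "dy": -0.0242, "dz": 0.0033, "wx": 0, "wy": 0, "wz": 0, "claw": 0.4}, {"dx": -0.0283, "dy": -0.0242, "dz": 0.0033, "wx": 0, "wy": 0, "wz": 0, "claw": 0.4}, {"dx": -0.0283, "dy": -0.0242, "dz": 0.0033, "wx": 0, "wy": 0, "wz": 0, "claw": 0.4}, {"dx": -0.0283, "dy": -0.0242, "dz": 0.0033, "wx": 0, "wy": 0, "wz": 0, "claw": 0.4}, {"dx": -0.0283, "dy": -0.0242, "dz": 0.0033, "wx": 0, "wy": 0, "wz": 0, "claw": 0.4}, {"dx": -0.0283, "dy": -0.0242, "dz": 0.0033, "wx": 0, "wy": 0, "wz": 0, "claw": 0.4}, {"dx": 0, "dy": 0, "dz": 0.03, "wx": 0, "wy": 0, "wz": 0, "claw": 0.4}, {"dx": 0, "dy": 0, "dz": 0.03, "wx": 0, "wy": 0, "wz": 0, "claw": 0.4}, {"dx": 0, "dy": 0, "dz": 0.01, "wx": 0, "wy": 0, "wz": 0, "claw": 0.4}, {"dx": 0, "dy": 0, "dz": 0, "wx": 0, "wy": 0, "wz": 0, "claw": 0.4}, {"dx": 0, "dy": 0, "dz": 0, "wx": 0, "wy": 0, "wz": 0, "claw": 0.4}, {"dx": 0, "dy": 0, "dz": 0, "wx": 0, "wy": 0, "wz": 0, "claw": 0.4}]}}

```text
clock: 28.8
tool_pos: [0.491, -0.3512, 0.1325]
eef_rot: [0.707, 0.707, 0.0, 0.001]
contact_force: [0.5, 0.2, 0.1]
opening: 0.397
```

```bash
python3 -c "
from covs import *
covers(); covers('top'); go([.4895,-.350,.0385],0)"
```

```text
wrist [[438.8, -349.4, 99.0, 101.9]]
top [[439.9, -348.1, 96.2, 99.5], [460.3, 360.4, 99.0, 100.9], [612.5, -141.5, 103.0, 109.0]]
at [ 0.4907 -0.3514  0.1324] F [-0.3  0.6  0.3] op 0.396 t 28.9
shift(tool) [ 0.0015 -0.0013  0.0939]
tool yaw y -0.0007 tilt rv [0.002 0.001 0.   ]
wz -0.0007
```

Emit:
{"method": "drive_tool", "body": {"commands": [{"dx": 0.0015, "dy": -0.0025, "dz": 0.03, "wx": 0, "wy": 0, "wz": 0, "claw": 0.4}, {"dx": 0, "dy": 0, "dz": 0.03, "wx": 0, "wy": 0, "wz": 0, "claw": 0.4}, {"dx": 0, "dy": 0, "dz": 0.02, "wx": 0, "wy": 0, "wz": 0, "claw": 0.4}, {"dx": 0, "dy": 0, "dz": 0.014, "wx": 0, "wy": 0, "wz": 0, "claw": 0.4}, {"dx": 0, "dy": 0, "dz": 0, "wx": 0, "wy": 0, "wz": 0, "claw": 0.4}, {"dx": 0, "dy": 0, "dz": 0, "wx": 0, "wy": 0, "wz": 0, "claw": 0}, {"dx": 0, "dy": 0, "dz": 0, "wx": 0, "wy": 0, "wz": 0, "claw": 0}, {"dx": 0, "dy": 0, "dz": 0, "wx": 0, "wy": 0, "wz": 0, "claw": 0}, {"dx": 0, "dy": 0, "dz": 0, "wx": 0, "wy": 0, "wz": 0, "claw": 0}, {"dx": 0, "dy": 0, "dz": 0, "wx": 0, "wy": 0, "wz": 0, "claw": 0}, {"dx": 0, "dy": 0, "dz": 0, "wx": 0, "wy": 0, "wz": 0, "claw": 0}, {"dx": 0, "dy": 0, "dz": 0, "wx": 0, "wy": 0, "wz": 0, "claw": 0}]}}

```text
clock: 30.1
tool_pos: [0.4877, -0.3498, 0.0378]
eef_rot: [0.707, 0.707, 0.0, 0.0]
contact_force: [-0.5, 1.6, 5.7]
opening: 0.042
```

Emit:
{"method": "drive_tool", "body": {"commands": [{"dx": 0, "dy": 0, "dz": -0.01, "wx": 0, "wy": 0, "wz": 0, "claw": 0}, {"dx": 0, "dy": 0, "dz": -0.02, "wx": 0, "wy": 0, "wz": 0, "claw": 0}, {"dx": 0, "dy": 0, "dz": -0.04, "wx": 0, "wy": 0, "wz": 0, "claw": 0}, {"dx": 0, "dy": 0, "dz": -0.04, "wx": 0, "wy": 0, "wz": 0, "claw": 0}, {"dx": 0, "dy": 0, "dz": 0, "wx": 0, "wy": 0, "wz": 0, "claw": 0}, {"dx": 0, "dy": 0, "dz": 0, "wx": 0, "wy": 0, "wz": 0, "claw": 0}, {"dx": 0, "dy": 0, "dz": 0, "wx": 0, "wy": 0, "wz": 0, "claw": 0}]}}

```text
clock: 30.8
tool_pos: [0.4862, -0.3497, 0.146]
eef_rot: [0.708, 0.707, -0.001, -0.001]
contact_force: [-0.1, -0.1, -1.3]
opening: 0.042
```

```bash
python3 -c "
from covs import *
go([.655,-.140,.0725],0); z=r.get_state()['tool_pos'][2]; covers(z=z+.003)"
```

```text
at [ 0.4862 -0.3497  0.146 ] F [-0.1 -0.1 -1.3] op 0.042 t 30.8
shift(tool) [0.2098 0.1688 0.0733]
tool yaw y -0.0011 tilt rv [-0.002 -0.001 -0.   ]
wz -0.0011
wrist [[438.5, -347.8, 93.5, 100.7]]
```

Emit:
{"method": "drive_tool", "body": {"commands": [{"dx": 0.01, "dy": 0.008, "dz": 0, "wx": 0, "wy": 0, "wz": 0, "claw": 0}, {"dx": 0.025, "dy": 0.02, "dz": 0, "wx": 0, "wy": 0, "wz": 0, "claw": 0}, {"dx": 0.035, "dy": 0.028, "dz": 0, "wx": 0, "wy": 0, "wz": 0, "claw": 0}, {"dx": 0.035, "dy": 0.028, "dz": 0, "wx": 0, "wy": 0, "wz": 0, "claw": 0}, {"dx": 0.035, "dy": 0.028, "dz": 0, "wx": 0, "wy": 0, "wz": 0, "claw": 0}, {"dx": 0.035, "dy": 0.028, "dz": 0, "wx": 0, "wy": 0, "wz": 0, "claw": 0}, {"dx": 0.025, "dy": 0.02, "dz": 0, "wx": 0, "wy": 0, "wz": 0, "claw": 0}, {"dx": 0.0095, "dy": 0.0088, "dz": 0, "wx": 0, "wy": 0, "wz": 0, "claw": 0}, {"dx": 0, "dy": 0, "dz": 0, "wx": 0, "wy": 0, "wz": 0, "claw": 0}, {"dx": 0, "dy": 0, "dz": 0, "wx": 0, "wy": 0, "wz": 0, "claw": 0}, {"dx": 0, "dy": 0, "dz": 0, "wx": 0, "wy": 0, "wz": 0, "claw": 0}, {"dx": 0, "dy": 0, "dz": 0, "wx": 0, "wy": 0, "wz": 0, "claw": 0}]}}

```text
clock: 32.05
tool_pos: [0.6553, -0.1429, 0.1471]
eef_rot: [0.708, 0.706, -0.001, 0.0]
contact_force: [-0.6, -0.4, -1.1]
opening: 0.038
```

```bash
python3 -c "
from covs import *
go([.655,-.140,.091],0); z=r.get_state()['tool_pos'][2]; covers(z=z+.003)"
```

```text
at [ 0.6553 -0.1429  0.1471] F [-0.6 -0.4 -1.1] op 0.038 t 32.0
shift(tool) [ 0.003  -0.0003  0.0561]
tool yaw y -0.0039 tilt rv [-0.001  0.001  0.   ]
wz -0.0039
wrist []
```

Emit:
{"method": "drive_tool", "body": {"commands": [{"dx": 0.001, "dy": 0, "dz": 0.02, "wx": 0, "wy": 0, "wz": 0, "claw": 0}, {"dx": 0, "dy": 0, "dz": 0.015, "wx": 0, "wy": 0, "wz": 0, "claw": 0}, {"dx": 0, "dy": 0, "dz": 0.01, "wx": 0, "wy": 0, "wz": 0, "claw": 0}, {"dx": 0, "dy": 0, "dz": 0.005, "wx": 0, "wy": 0, "wz": 0, "claw": 0}, {"dx": 0, "dy": 0, "dz": 0.003, "wx": 0, "wy": 0, "wz": 0, "claw": 0}, {"dx": 0, "dy": 0, "dz": 0.002, "wx": 0, "wy": 0, "wz": 0, "claw": 0}, {"dx": 0, "dy": 0, "dz": 0.001, "wx": 0, "wy": 0, "wz": 0, "claw": 0}, {"dx": 0, "dy": 0, "dz": 0, "wx": 0, "wy": 0, "wz": 0, "claw": 0}, {"dx": 0, "dy": 0, "dz": 0, "wx": 0, "wy": 0, "wz": 0, "claw": 0}]}}

```text
clock: 33.0
tool_pos: [0.6569, -0.1391, 0.092]
eef_rot: [0.707, 0.707, 0.001, 0.0]
contact_force: [-1.5, 2.2, 3.0]
opening: 0.038
```

Contact is made, so I release.

Emit:
{"method": "drive_tool", "body": {"commands": [{"dx": 0, "dy": -0.001, "dz": 0.001, "wx": 0, "wy": 0, "wz": 0, "claw": 0}, {"dx": 0, "dy": 0, "dz": 0, "wx": 0, "wy": 0, "wz": 0, "claw": 0.25}, {"dx": 0, "dy": 0, "dz": 0, "wx": 0, "wy": 0, "wz": 0, "claw": 0.25}, {"dx": 0, "dy": 0, "dz": 0, "wx": 0, "wy": 0, "wz": 0, "claw": 0.25}, {"dx": 0, "dy": 0, "dz": 0, "wx": 0, "wy": 0, "wz": 0, "claw": 0.25}, {"dx": 0, "dy": 0, "dz": -0.02, "wx": 0, "wy": 0, "wz": 0, "claw": 0.25}, {"dx": 0, "dy": 0, "dz": -0.04, "wx": 0, "wy": 0, "wz": 0, "claw": 0.25}, {"dx": -0.02, "dy": -0.01, "dz": -0.04, "wx": 0, "wy": 0, "wz": 0, "claw": 0.4}, {"dx": -0.02, "dy": -0.01, "dz": -0.05, "wx": 0, "wy": 0, "wz": 0, "claw": 0.4}, {"dx": 0, "dy": 0, "dz": -0.04, "wx": 0, "wy": 0, "wz": 0, "claw": 0.4}, {"dx": 0, "dy": 0, "dz": 0, "wx": 0, "wy": 0, "wz": 0, "claw": 0.4}, {"dx": 0, "dy": 0, "dz": 0, "wx": 0, "wy": 0, "wz": 0, "claw": 0.4}]}}

```text
clock: 34.2
tool_pos: [0.6365, -0.1778, 0.2767]
eef_rot: [0.708, 0.707, 0.0, 0.001]
contact_force: [-0.0, -0.0, -0.3]
opening: 0.399
```

```bash
python3 -c "
from covs import *
s,_=covers(z=.093); covers('top',.093); covers('top',.042); go([.509,.36,.28],0)"
```

```text
wrist [[606.9, -140.1, 99.3, 101.1]]
top [[454.3, 349.5, 96.2, 97.3], [604.4, -137.6, 100.2, 111.9]]
top [[460.5, 360.4, 99.2, 99.7], [617.6, -145.4, 102.2, 125.5]]
at [ 0.6353 -0.1774  0.2741] F [-0.1 -0.4  0.3] op 0.399 t 34.4
shift(tool) [ 0.5374 -0.1265 -0.0053]
tool yaw y -0.0003 tilt rv [-0.003 -0.    -0.   ]
wz -0.0003
```

```bash
python3 -c "
from h import *
s=cam('top')
for n,u,v,z in [('tif top dome',133,222,.19),('tif low edge right',172,236,.02),('mug top',122,282,.13),('mug bottom',136,286,.0),('mug handle',158,267,.07)]: print(n,np.round(ray(s,u,v,z),3))
save(s,'t2',(80,160,300,330),3)"
```

```text
tif top dome [0.56  0.523 0.19 ]
tif low edge right [0.551 0.465 0.02 ]
mug top [0.407 0.566 0.13 ]
mug bottom [0.406 0.572 0.   ]
mug handle [0.454 0.488 0.07 ]
```

View pics/t2.png

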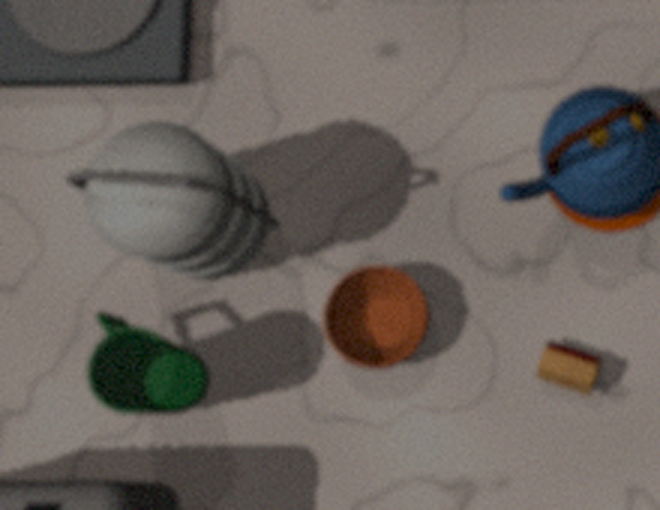

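Emit:
{"method": "drive_tool", "body": {"commands": [{"dx": 0, "dy": 0, "dz": 0, "wx": 0, "wy": 0, "wz": 0.131, "claw": 0.4}, {"dx": 0, "dy": 0, "dz": 0, "wx": 0, "wy": 0, "wz": 0.131, "claw": 0.4}, {"dx": 0, "dy": 0, "dz": 0, "wx": 0, "wy": 0, "wz": 0.131, "claw": 0.4}, {"dx": 0, "dy": 0, "dz": 0, "wx": 0, "wy": 0, "wz": 0.131, "claw": 0.4}, {"dx": 0, "dy": 0, "dz": 0, "wx": 0, "wy": 0, "wz": 0.131, "claw": 0.4}, {"dx": 0, "dy": 0, "dz": 0, "wx": 0, "wy": 0, "wz": 0.131, "claw": 0.4}]}}

```text
clock: 35.0
tool_pos: [0.6357, -0.1773, 0.2744]
eef_rot: [0.925, 0.38, -0.001, -0.001]
contact_force: [-0.3, 0.7, -0.1]
opening: 0.402
```

Emit:
{"method": "drive_tool", "body": {"commands": [{"dx": 0.0213, "dy": -0.038, "dz": 0, "wx": 0, "wy": 0, "wz": 0, "claw": 0.4}, {"dx": 0.0213, "dy": -0.038, "dz": 0, "wx": 0, "wy": 0, "wz": 0, "claw": 0.4}, {"dx": 0.0213, "dy": -0.038, "dz": 0, "wx": 0, "wy": 0, "wz": 0, "claw": 0.4}, {"dx": 0.0213, "dy": -0.038, "dz": 0, "wx": 0, "wy": 0, "wz": 0, "claw": 0.4}, {"dx": 0.0213, "dy": -0.038, "dz": 0, "wx": 0, "wy": 0, "wz": 0, "claw": 0.4}, {"dx": 0.0213, "dy": -0.038, "dz": 0, "wx": 0, "wy": 0, "wz": 0, "claw": 0.4}, {"dx": 0.0213, "dy": -0.038, "dz": 0, "wx": 0, "wy": 0, "wz": 0, "claw": 0.4}, {"dx": 0.0213, "dy": -0.038, "dz": 0, "wx": 0, "wy": 0, "wz": 0, "claw": 0.4}, {"dx": 0.0213, "dy": -0.038, "dz": 0, "wx": 0, "wy": 0, "wz": 0, "claw": 0.4}, {"dx": 0.0213, "dy": -0.038, "dz": 0, "wx": 0, "wy": 0, "wz": 0, "claw": 0.4}, {"dx": 0.0213, "dy": -0.038, "dz": 0, "wx": 0, "wy": 0, "wz": 0, "claw": 0.4}, {"dx": 0.0213, "dy": -0.038, "dz": 0, "wx": 0, "wy": 0, "wz": 0, "claw": 0.4}]}}

```text
clock: 36.2
tool_pos: [0.494, 0.3271, 0.2746]
eef_rot: [0.924, 0.382, -0.001, 0.0]
contact_force: [0.4, -0.3, 0.4]
opening: 0.4
```

Emit:
{"method": "drive_tool", "body": {"commands": [{"dx": 0, "dy": 0, "dz": 0.04, "wx": 0, "wy": 0, "wz": 0, "claw": 0.4}, {"dx": 0, "dy": 0, "dz": 0.04, "wx": 0, "wy": 0, "wz": 0, "claw": 0.4}, {"dx": 0, "dy": 0, "dz": 0.03, "wx": 0, "wy": 0, "wz": 0, "claw": 0.4}, {"dx": 0, "dy": 0, "dz": 0.03, "wx": 0, "wy": 0, "wz": 0, "claw": 0.4}, {"dx": 0, "dy": 0, "dz": 0, "wx": 0, "wy": 0, "wz": 0, "claw": 0.4}, {"dx": 0, "dy": 0, "dz": 0, "wx": 0, "wy": 0, "wz": 0, "claw": 0.4}, {"dx": 0, "dy": 0, "dz": 0, "wx": 0, "wy": 0, "wz": 0, "claw": 0.4}]}}

```text
clock: 36.9
tool_pos: [0.496, 0.3264, 0.1371]
eef_rot: [0.924, 0.382, 0.001, -0.0]
contact_force: [-0.3, 0.4, -0.5]
opening: 0.404
```

```bash
python3 -c "
from covs import *
covers(); covers('top'); go([.4945,.3263,.0385],-.785); print(np.round(r.get_state()['q'],2))"
```

```text
wrist [[459.7, 362.6, 98.9, 102.0]]
top [[616.4, -142.7, 104.0, 113.0]]
at [0.4961 0.3264 0.1374] F [ 0.6  0.1 -0.5] op 0.402 t 37.0
shift(tool) [-0.0015 -0.0011  0.0989]
tool yaw y -0.7871 tilt rv [ 0.    -0.003  0.   ]
wz -0.0021
[-0.51  0.8  -0.26  1.76  0.32  0.62 -1.74]
```

Emit:
{"method": "drive_tool", "body": {"commands": [{"dx": -0.001, "dy": -0.002, "dz": 0.035, "wx": 0, "wy": 0, "wz": 0, "claw": 0.4}, {"dx": 0, "dy": 0, "dz": 0.03, "wx": 0, "wy": 0, "wz": 0, "claw": 0.4}, {"dx": 0, "dy": 0, "dz": 0.02, "wx": 0, "wy": 0, "wz": 0, "claw": 0.4}, {"dx": 0, "dy": 0, "dz": 0.014, "wx": 0, "wy": 0, "wz": 0, "claw": 0.4}, {"dx": 0, "dy": 0, "dz": 0, "wx": 0, "wy": 0, "wz": 0, "claw": 0.4}, {"dx": 0, "dy": 0, "dz": 0, "wx": 0, "wy": 0, "wz": 0, "claw": 0}, {"dx": 0, "dy": 0, "dz": 0, "wx": 0, "wy": 0, "wz": 0, "claw": 0}, {"dx": 0, "dy": 0, "dz": 0, "wx": 0, "wy": 0, "wz": 0, "claw": 0}, {"dx": 0, "dy": 0, "dz": 0, "wx": 0, "wy": 0, "wz": 0, "claw": 0}, {"dx": 0, "dy": 0, "dz": 0, "wx": 0, "wy": 0, "wz": 0, "claw": 0}, {"dx": 0, "dy": 0, "dz": 0, "wx": 0, "wy": 0, "wz": 0, "claw": 0}, {"dx": 0, "dy": 0, "dz": 0, "wx": 0, "wy": 0, "wz": 0, "claw": 0}]}}

```text
clock: 38.2
tool_pos: [0.4939, 0.3273, 0.0376]
eef_rot: [0.924, 0.382, 0.001, -0.0]
contact_force: [0.1, 0.2, 5.5]
opening: 0.04
```

Emit:
{"method": "drive_tool", "body": {"commands": [{"dx": 0, "dy": 0, "dz": -0.01, "wx": 0, "wy": 0, "wz": 0, "claw": 0}, {"dx": 0, "dy": 0, "dz": -0.02, "wx": 0, "wy": 0, "wz": 0, "claw": 0}, {"dx": 0, "dy": 0, "dz": -0.03, "wx": 0, "wy": 0, "wz": 0, "claw": 0}, {"dx": 0, "dy": 0, "dz": -0.04, "wx": 0, "wy": 0, "wz": 0, "claw": 0}, {"dx": 0, "dy": 0, "dz": -0.04, "wx": 0, "wy": 0, "wz": 0, "claw": 0}, {"dx": 0, "dy": 0, "dz": -0.04, "wx": 0, "wy": 0, "wz": 0, "claw": 0}, {"dx": 0, "dy": 0, "dz": -0.02, "wx": 0, "wy": 0, "wz": 0, "claw": 0}, {"dx": 0, "dy": 0, "dz": 0, "wx": 0, "wy": 0, "wz": 0, "claw": 0}, {"dx": 0, "dy": 0, "dz": 0, "wx": 0, "wy": 0, "wz": 0, "claw": 0}, {"dx": 0, "dy": 0, "dz": 0, "wx": 0, "wy": 0, "wz": 0, "claw": 0}]}}

```text
clock: 39.2
tool_pos: [0.4921, 0.3253, 0.2351]
eef_rot: [0.924, 0.382, -0.002, 0.001]
contact_force: [0.4, 0.9, -1.2]
opening: 0.042
```

```bash
python3 -c "
from covs import *
go([.641,-.174,.235],-.785); z=r.get_state()['tool_pos'][2]; covers(z=z+.003)"
```

```text
at [0.4921 0.3253 0.2351] F [ 0.4  0.9 -1.2] op 0.042 t 39.2
shift(tool) [-0.2471  0.4587  0.001 ]
tool yaw y -0.787 tilt rv [-0.     0.004 -0.   ]
wz -0.002
wrist [[459.6, 359.3, 94.3, 100.2]]
```

Emit:
{"method": "drive_tool", "body": {"commands": [{"dx": -0.006, "dy": 0.012, "dz": 0, "wx": 0, "wy": 0, "wz": 0, "claw": 0}, {"dx": -0.016, "dy": 0.03, "dz": 0, "wx": 0, "wy": 0, "wz": 0, "claw": 0}, {"dx": -0.022, "dy": 0.04, "dz": 0, "wx": 0, "wy": 0, "wz": 0, "claw": 0}, {"dx": -0.022, "dy": 0.04, "dz": 0, "wx": 0, "wy": 0, "wz": 0, "claw": 0}, {"dx": -0.022, "dy": 0.04, "dz": 0, "wx": 0, "wy": 0, "wz": 0, "claw": 0}, {"dx": -0.022, "dy": 0.04, "dz": 0, "wx": 0, "wy": 0, "wz": 0, "claw": 0}, {"dx": -0.022, "dy": 0.04, "dz": 0, "wx": 0, "wy": 0, "wz": 0, "claw": 0}, {"dx": -0.022, "dy": 0.04, "dz": 0, "wx": 0, "wy": 0, "wz": 0, "claw": 0}, {"dx": -0.022, "dy": 0.04, "dz": 0, "wx": 0, "wy": 0, "wz": 0, "claw": 0}, {"dx": -0.022, "dy": 0.04, "dz": 0, "wx": 0, "wy": 0, "wz": 0, "claw": 0}, {"dx": -0.022, "dy": 0.04, "dz": 0, "wx": 0, "wy": 0, "wz": 0, "claw": 0}, {"dx": -0.018, "dy": 0.036, "dz": 0, "wx": 0, "wy": 0, "wz": 0, "claw": 0}]}}

```text
clock: 40.45
tool_pos: [0.6329, -0.1563, 0.2358]
eef_rot: [0.925, 0.381, -0.001, 0.0]
contact_force: [-0.3, 0.1, -1.0]
opening: 0.039
```

Emit:
{"method": "drive_tool", "body": {"commands": [{"dx": -0.009, "dy": 0.0207, "dz": 0, "wx": 0, "wy": 0, "wz": 0, "claw": 0}, {"dx": 0, "dy": 0, "dz": 0.03, "wx": 0, "wy": 0, "wz": 0, "claw": 0}, {"dx": 0, "dy": 0, "dz": 0.03, "wx": 0, "wy": 0, "wz": 0, "claw": 0}, {"dx": 0, "dy": 0, "dz": 0.01, "wx": 0, "wy": 0, "wz": 0, "claw": 0}, {"dx": 0, "dy": 0, "dz": 0, "wx": 0, "wy": 0, "wz": 0, "claw": 0}, {"dx": 0, "dy": 0, "dz": 0, "wx": 0, "wy": 0, "wz": 0, "claw": 0}, {"dx": 0, "dy": 0, "dz": 0, "wx": 0, "wy": 0, "wz": 0, "claw": 0}, {"dx": 0, "dy": 0, "dz": 0, "wx": 0, "wy": 0, "wz": 0, "claw": 0}]}}

```text
clock: 41.25
tool_pos: [0.6429, -0.1728, 0.1683]
eef_rot: [0.924, 0.382, 0.001, 0.001]
contact_force: [-0.1, 0.2, -1.1]
opening: 0.041
```

```bash
python3 -c "
from covs import *
go([.641,-.174,.110],-.785); z=r.get_state()['tool_pos'][2]; covers(z=z+.003)"
```

```text
at [ 0.6429 -0.1728  0.1683] F [-0.1  0.2 -1.1] op 0.041 t 41.2
shift(tool) [-0.0023 -0.0007  0.0583]
tool yaw y -0.7868 tilt rv [ 0.002 -0.001  0.   ]
wz -0.0018
wrist [[617.8, -136.4, 96.3, 119.2]]
```

Emit:
{"method": "drive_tool", "body": {"commands": [{"dx": -0.002, "dy": -0.0005, "dz": 0.02, "wx": 0, "wy": 0, "wz": 0, "claw": 0}, {"dx": 0, "dy": 0, "dz": 0.015, "wx": 0, "wy": 0, "wz": 0, "claw": 0}, {"dx": 0, "dy": 0, "dz": 0.01, "wx": 0, "wy": 0, "wz": 0, "claw": 0}, {"dx": 0, "dy": 0, "dz": 0.005, "wx": 0, "wy": 0, "wz": 0, "claw": 0}, {"dx": 0, "dy": 0, "dz": 0.003, "wx": 0, "wy": 0, "wz": 0, "claw": 0}, {"dx": 0, "dy": 0, "dz": 0.002, "wx": 0, "wy": 0, "wz": 0, "claw": 0}, {"dx": 0, "dy": 0, "dz": 0.001, "wx": 0, "wy": 0, "wz": 0, "claw": 0}, {"dx": 0, "dy": 0, "dz": 0, "wx": 0, "wy": 0, "wz": 0, "claw": 0}, {"dx": 0, "dy": 0, "dz": 0, "wx": 0, "wy": 0, "wz": 0, "claw": 0}]}}

```text
clock: 42.2
tool_pos: [0.641, -0.1737, 0.1116]
eef_rot: [0.924, 0.382, 0.001, 0.0]
contact_force: [0.7, 1.5, 4.1]
opening: 0.037
```

Emit:
{"method": "drive_tool", "body": {"commands": [{"dx": 0, "dy": 0, "dz": 0, "wx": 0, "wy": 0, "wz": 0, "claw": 0.25}, {"dx": 0, "dy": 0, "dz": 0, "wx": 0, "wy": 0, "wz": 0, "claw": 0.25}, {"dx": 0, "dy": 0, "dz": 0, "wx": 0, "wy": 0, "wz": 0, "claw": 0.25}, {"dx": 0, "dy": 0, "dz": 0, "wx": 0, "wy": 0, "wz": 0, "claw": 0.25}, {"dx": 0, "dy": 0, "dz": -0.02, "wx": 0, "wy": 0, "wz": 0, "claw": 0.25}, {"dx": 0, "dy": 0, "dz": -0.04, "wx": 0, "wy": 0, "wz": 0, "claw": 0.25}, {"dx": 0, "dy": 0, "dz": -0.04, "wx": 0, "wy": 0, "wz": 0, "claw": 0.25}, {"dx": -0.03, "dy": 0, "dz": -0.05, "wx": 0, "wy": 0, "wz": 0, "claw": 0.25}, {"dx": -0.01, "dy": 0, "dz": -0.02, "wx": 0, "wy": 0, "wz": 0, "claw": 0.25}, {"dx": 0, "dy": 0, "dz": 0, "wx": 0, "wy": 0, "wz": 0, "claw": 0.25}, {"dx": 0, "dy": 0, "dz": 0, "wx": 0, "wy": 0, "wz": 0, "claw": 0.25}]}}

```text
clock: 43.3
tool_pos: [0.6147, -0.199, 0.2734]
eef_rot: [0.924, 0.382, -0.0, -0.0]
contact_force: [-0.2, 0.3, -1.0]
opening: 0.246
```

```bash
python3 -c "
from covs import *
s,_=covers(z=.1125); t=cam('top')
for c in blobs(t,(10,90,80),(25,255,255),40): print(cv2.boundingRect(c),cv2.contourArea(c))
save(cam('scene'),'s2',(180,120,500,360),2.4)
go([.47,.12,.28],-.785)"
```

```text
wrist [[606.8, -139.9, 98.5, 104.4]]
(259, 276, 20, 15) 173.0
(264, 225, 35, 13) 66.5
(361, 191, 33, 36) 478.5
(526, 127, 25, 24) 391.0
(199, 110, 100, 40) 3708.0
at [ 0.6145 -0.198   0.2718] F [ 0.5  0.5 -0.6] op 0.252 t 43.5
shift(tool) [ 0.1226 -0.3271 -0.0073]
tool yaw y -0.7855 tilt rv [-0.003  0.001  0.   ]
wz -0.0005
```

View pics/s2.png

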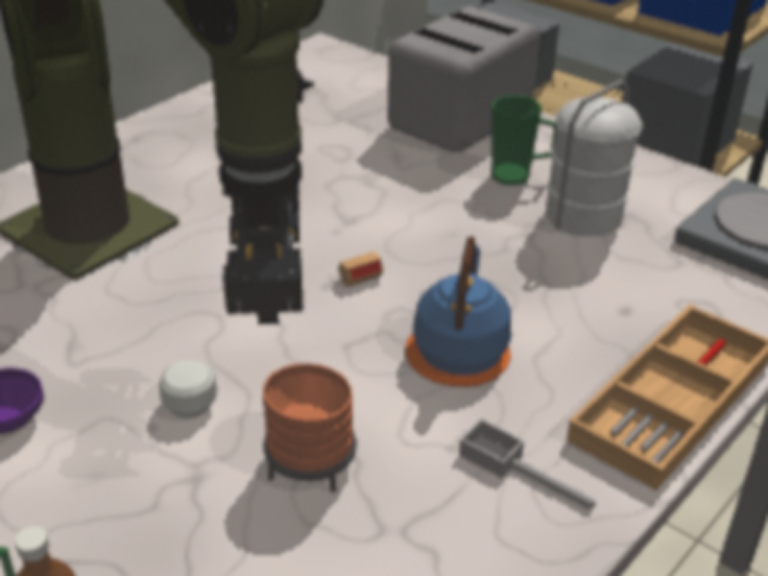

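The scene crop shows four covers nested level on the stand at (308,420), the teapot upright on the coaster at (462,330), and the marker at (360,267) with red on its +x upper flank. Green is therefore at −x and low, so it needs +120° about +y. Turning towards the marker.

Emit:
{"method": "drive_tool", "body": {"commands": [{"dx": 0, "dy": 0, "dz": 0, "wx": 0, "wy": 0, "wz": -0.145, "claw": 1}, {"dx": 0, "dy": 0, "dz": 0, "wx": 0, "wy": 0, "wz": -0.145, "claw": 1}, {"dx": 0, "dy": 0, "dz": 0, "wx": 0, "wy": 0, "wz": -0.145, "claw": 1}, {"dx": 0, "dy": 0, "dz": 0, "wx": 0, "wy": 0, "wz": -0.145, "claw": 1}, {"dx": 0, "dy": 0, "dz": 0, "wx": 0, "wy": 0, "wz": -0.145, "claw": 1}, {"dx": 0, "dy": 0, "dz": 0, "wx": 0, "wy": 0, "wz": -0.145, "claw": 1}, {"dx": 0, "dy": 0, "dz": 0, "wx": 0, "wy": 0, "wz": -0.145, "claw": 1}, {"dx": 0, "dy": 0, "dz": 0, "wx": 0, "wy": 0, "wz": -0.145, "claw": 1}, {"dx": 0, "dy": 0, "dz": 0, "wx": 0, "wy": 0, "wz": -0.145, "claw": 1}, {"dx": 0, "dy": 0, "dz": 0, "wx": 0, "wy": 0, "wz": -0.145, "claw": 1}, {"dx": 0, "dy": 0, "dz": 0, "wx": 0, "wy": 0, "wz": -0.145, "claw": 1}, {"dx": 0, "dy": 0, "dz": 0, "wx": 0, "wy": 0, "wz": -0.145, "claw": 1}]}}

```text
clock: 44.65
tool_pos: [0.6148, -0.1983, 0.2721]
eef_rot: [0.301, 0.954, 0.0, -0.001]
contact_force: [-0.0, 0.7, -0.5]
opening: 0.997
```

Emit:
{"method": "drive_tool", "body": {"commands": [{"dx": 0, "dy": 0, "dz": 0, "wx": 0, "wy": 0, "wz": -0.12, "claw": 1}, {"dx": 0, "dy": 0, "dz": 0, "wx": 0, "wy": 0, "wz": -0.12, "claw": 1}, {"dx": 0, "dy": 0, "dz": 0, "wx": 0, "wy": 0, "wz": -0.12, "claw": 1}, {"dx": 0.0306, "dy": 0.0394, "dz": 0, "wx": 0, "wy": 0, "wz": 0, "claw": 1}, {"dx": 0.0306, "dy": 0.0394, "dz": 0, "wx": 0, "wy": 0, "wz": 0, "claw": 1}, {"dx": 0.0306, "dy": 0.0394, "dz": 0, "wx": 0, "wy": 0, "wz": 0, "claw": 1}, {"dx": 0.0306, "dy": 0.0394, "dz": 0, "wx": 0, "wy": 0, "wz": 0, "claw": 1}, {"dx": 0.0306, "dy": 0.0394, "dz": 0, "wx": 0, "wy": 0, "wz": 0, "claw": 1}, {"dx": 0.0306, "dy": 0.0394, "dz": 0, "wx": 0, "wy": 0, "wz": 0, "claw": 1}, {"dx": 0.0306, "dy": 0.0394, "dz": 0, "wx": 0, "wy": 0, "wz": 0, "claw": 1}, {"dx": 0.0306, "dy": 0.0394, "dz": 0, "wx": 0, "wy": 0, "wz": 0, "claw": 1}, {"dx": 0, "dy": 0, "dz": 0, "wx": 0, "wy": 0, "wz": 0, "claw": 1}]}}

```text
clock: 45.85
tool_pos: [0.4548, 0.1765, 0.2743]
eef_rot: [0.121, 0.993, 0.003, -0.001]
contact_force: [-0.0, -0.1, 0.6]
opening: 1.001
```

Emit:
{"method": "drive_tool", "body": {"commands": [{"dx": 0, "dy": 0, "dz": 0, "wx": 0, "wy": 0, "wz": 0, "claw": 1}, {"dx": 0, "dy": 0, "dz": 0, "wx": 0, "wy": 0, "wz": 0, "claw": 1}, {"dx": 0, "dy": 0, "dz": 0, "wx": 0, "wy": 0, "wz": 0, "claw": 1}]}}

```text
clock: 46.15
tool_pos: [0.4592, 0.1665, 0.273]
eef_rot: [0.13, 0.992, -0.001, -0.0]
contact_force: [0.6, -0.1, -0.1]
opening: 1.0
```

```bash
python3 -c "
from h import *
go([.41,.174,.1],1.309); s=cam('wrist'); print(proj(s,[.41,.174,.034]),np.round(r.get_state()['q'],2)); save(s,'w9')"
```

```text
at [0.4592 0.1665 0.273 ] F [ 0.6 -0.1 -0.1] op 1.0 t 46.1
shift(tool) [ 0.0493 -0.0052  0.1731]
tool yaw y 1.31 tilt rv [-0.001 -0.001 -0.   ]
wz 0.001
(np.float64(314.1139106044225), np.float64(162.4593373117005)) [ 0.14  0.62 -0.95  1.92  0.63  0.94  0.2 ]
```

View pics/w9.png

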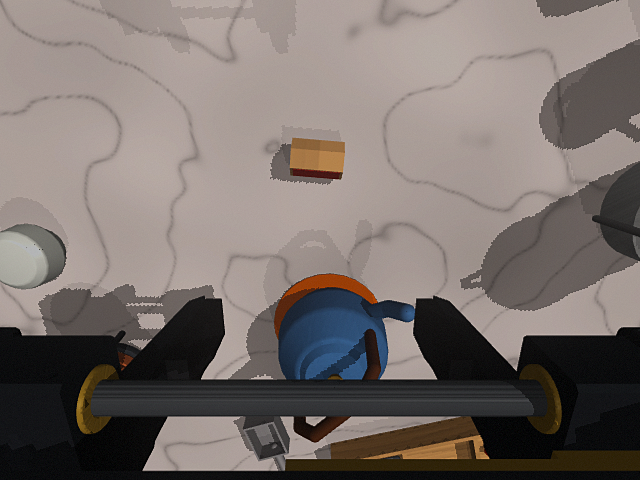

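The view shows the marker at (317,157). Its red flank is on the lower side (+x) in rows 170–178, and its ends are at columns 290 and 344.

```bash
cat > mk.py <<'E'
from h import *
def mk(u0=317,v0=157,w=45):
    s=cam('wrist'); h=s['hsv'].astype(int); sub=np.zeros(h.shape[:2],bool); sub[max(0,v0-w):v0+w,max(0,u0-w):u0+w]=True
    wood=sub&(h[...,1]>90)&(h[...,0]<25)&(h[...,0]>11); red=sub&((h[...,0]<8)|(h[...,0]>170))&(h[...,1]>110); grn=sub&(h[...,0]>40)&(h[...,0]<85)&(h[...,1]>80)
    for n,m in (("wood",wood),("red",red),("green",grn)):
        if m.sum()>20:
            v,u=np.where(m); print(n,m.sum(),"u",u.min(),u.max(),"v",v.min(),v.max())
            c=np.argwhere(m)[:,::-1].astype(np.int32)[:,None]; p=np.array([ray(s,a,b,.034)[:2] for a,b in cv2.convexHull(c)[:,0]],np.float32)*1000
            R0=cv2.minAreaRect(p); print("  rect z=.034",np.round(R0[0],1),np.round(R0[1],1),round(R0[2],1), "box",np.round(cv2.boxPoints(R0)).tolist())
    return s
if __name__=="__main__":
    mk(); go([.41,.174,.1],1.309)
E
python3 mk.py
```

```text
wood 1670 u 289 344 v 138 178
  rect z=.034 [406.4 177.7] [55.2 36.5] 70.4 box [[380.0, 158.0], [414.0, 146.0], [433.0, 198.0], [398.0, 210.0]]
red 330 u 292 339 v 168 178
  rect z=.034 [421.1 172.4] [48.7  7.2] 70.4 box [[410.0, 151.0], [416.0, 148.0], [433.0, 194.0], [426.0, 197.0]]
at [0.4591 0.1667 0.2733] F [-0.2 -0.4  0.9] op 1.0 t 46.2
shift(tool) [ 0.0493 -0.0055  0.1734]
tool yaw y 1.3103 tilt rv [-0.001 -0.    -0.   ]
wz 0.0013
```

Emit:
{"method": "drive_tool", "body": {"commands": [{"dx": 0.017, "dy": -0.0013, "dz": 0.03, "wx": 0, "wy": 0, "wz": 0, "claw": 1}, {"dx": 0.017, "dy": -0.0013, "dz": 0.03, "wx": 0, "wy": 0, "wz": 0, "claw": 1}, {"dx": 0.0177, "dy": 0, "dz": 0.03, "wx": 0, "wy": 0, "wz": 0, "claw": 1}, {"dx": 0, "dy": 0, "dz": 0.04, "wx": 0, "wy": 0, "wz": 0.081, "claw": 1}, {"dx": 0, "dy": 0, "dz": 0.04, "wx": 0, "wy": 0, "wz": 0, "claw": 1}, {"dx": 0, "dy": 0, "dz": 0, "wx": 0, "wy": 0, "wz": 0, "claw": 1}, {"dx": 0, "dy": 0, "dz": 0, "wx": 0, "wy": 0, "wz": 0, "claw": 1}, {"dx": 0, "dy": 0, "dz": 0, "wx": 0, "wy": 0, "wz": 0, "claw": 1}, {"dx": 0, "dy": 0, "dz": 0, "wx": 0, "wy": 0, "wz": 0, "claw": 1}]}}

```text
clock: 47.15
tool_pos: [0.409, 0.1792, 0.1053]
eef_rot: [0.169, 0.986, 0.001, 0.001]
contact_force: [0.7, -0.9, 0.5]
opening: 0.996
```

```bash
python3 -c "
from mk import *
s=cam('wrist');u,v=map(int,proj(s,[.4085,.1775,.034])); print(u,v); mk(u,v,75); go([.4085,.1775,.023],1.229)"
```

```text
316 268
wood 4603 u 271 360 v 231 285
  rect z=.034 [402.1 179.4] [55.2 35.5] 70.5 box [[376.0, 159.0], [410.0, 147.0], [428.0, 200.0], [395.0, 211.0]]
red 290 u 278 355 v 283 286
  rect z=.034 [418.6 173.9] [48.6  2.1] 70.5 box [[409.0, 151.0], [411.0, 151.0], [428.0, 196.0], [426.0, 197.0]]
at [0.4088 0.179  0.1049] F [-0.5  0.3  0.6] op 1.004 t 47.2
shift(tool) [-0.0001 -0.0016  0.0819]
tool yaw y 1.2312 tilt rv [ 0.002  0.002 -0.   ]
wz 0.0022
```

Consistent. Descend, close and lift.

Emit:
{"method": "drive_tool", "body": {"commands": [{"dx": 0, "dy": -0.0015, "dz": 0.03, "wx": 0, "wy": 0, "wz": 0.002, "claw": 1}, {"dx": 0, "dy": 0, "dz": 0.03, "wx": 0, "wy": 0, "wz": 0, "claw": 1}, {"dx": 0, "dy": 0, "dz": 0.014, "wx": 0, "wy": 0, "wz": 0, "claw": 1}, {"dx": 0, "dy": 0, "dz": 0.008, "wx": 0, "wy": 0, "wz": 0, "claw": 1}, {"dx": 0, "dy": 0, "dz": 0, "wx": 0, "wy": 0, "wz": 0, "claw": 1}, {"dx": 0, "dy": 0, "dz": 0, "wx": 0, "wy": 0, "wz": 0, "claw": 0}, {"dx": 0, "dy": 0, "dz": 0, "wx": 0, "wy": 0, "wz": 0, "claw": 0}, {"dx": 0, "dy": 0, "dz": 0, "wx": 0, "wy": 0, "wz": 0, "claw": 0}, {"dx": 0, "dy": 0, "dz": 0, "wx": 0, "wy": 0, "wz": 0, "claw": 0}, {"dx": 0, "dy": 0, "dz": 0, "wx": 0, "wy": 0, "wz": 0, "claw": 0}, {"dx": 0, "dy": 0, "dz": 0, "wx": 0, "wy": 0, "wz": 0, "claw": 0}, {"dx": 0, "dy": 0, "dz": 0, "wx": 0, "wy": 0, "wz": 0, "claw": 0}], "grip_force": 20}}

```text
clock: 48.45
tool_pos: [0.4078, 0.1774, 0.0221]
eef_rot: [0.17, 0.986, 0.0, 0.0]
contact_force: [0.8, -0.6, 4.9]
opening: 0.624
```

Emit:
{"method": "drive_tool", "body": {"commands": [{"dx": 0, "dy": 0, "dz": -0.02, "wx": 0, "wy": 0, "wz": 0, "claw": 0}, {"dx": 0, "dy": 0, "dz": -0.04, "wx": 0, "wy": 0, "wz": 0, "claw": 0}, {"dx": 0, "dy": 0, "dz": -0.04, "wx": 0, "wy": 0, "wz": 0, "claw": 0}, {"dx": 0, "dy": 0, "dz": 0, "wx": 0, "wy": 0, "wz": 0, "claw": 0}, {"dx": 0, "dy": 0, "dz": 0, "wx": 0, "wy": 0, "wz": 0, "claw": 0}]}}

```text
clock: 48.95
tool_pos: [0.4089, 0.1768, 0.1116]
eef_rot: [0.17, 0.985, -0.0, 0.002]
contact_force: [0.1, -0.6, -1.2]
opening: 0.622
```

```bash
python3 -c "
from h import *
go([.5,.0,.14],1.229);print(np.round(r.get_state()['q'],2))"
```

```text
at [0.4089 0.1768 0.1116] F [ 0.1 -0.6 -1.2] op 0.622 t 49.0
shift(tool) [-0.1453 -0.136  -0.0278]
tool yaw y 1.229 tilt rv [ 0.     0.004 -0.   ]
wz 0.0
[-0.19  0.77 -0.52  2.2   1.01  0.43 -0.32]
```

Emit:
{"method": "drive_tool", "body": {"commands": [{"dx": 0, "dy": 0, "dz": -0.03, "wx": 0, "wy": 0, "wz": -0.114, "claw": 0}, {"dx": 0, "dy": 0, "dz": -0.03, "wx": 0, "wy": 0, "wz": -0.114, "claw": 0}, {"dx": 0, "dy": 0, "dz": -0.02, "wx": 0, "wy": 0, "wz": -0.114, "claw": 0}, {"dx": 0, "dy": 0, "dz": 0, "wx": 0, "wy": 0, "wz": 0, "claw": 0}]}}

```text
clock: 49.35
tool_pos: [0.409, 0.1773, 0.1917]
eef_rot: [-0.0, 1.0, -0.0, 0.002]
contact_force: [0.8, 0.1, -2.1]
opening: 0.624
```

Emit:
{"method": "drive_tool", "body": {"commands": [{"dx": -0.006, "dy": -0.0417, "dz": 0, "wx": 0, "wy": 0, "wz": 0, "claw": 0}, {"dx": -0.006, "dy": -0.0417, "dz": 0, "wx": 0, "wy": 0, "wz": 0, "claw": 0}, {"dx": -0.006, "dy": -0.0417, "dz": 0, "wx": 0, "wy": 0, "wz": 0, "claw": 0}, {"dx": -0.006, "dy": -0.0417, "dz": 0, "wx": 0, "wy": 0, "wz": 0, "claw": 0}, {"dx": -0.006, "dy": -0.0417, "dz": 0, "wx": 0, "wy": 0, "wz": 0, "claw": 0}, {"dx": -0.006, "dy": -0.0417, "dz": 0, "wx": 0, "wy": 0, "wz": 0, "claw": 0}, {"dx": -0.006, "dy": -0.0417, "dz": 0, "wx": 0, "wy": 0, "wz": 0, "claw": 0}, {"dx": -0.006, "dy": -0.0417, "dz": 0, "wx": 0, "wy": 0, "wz": 0, "claw": 0}, {"dx": -0.006, "dy": -0.0417, "dz": 0, "wx": 0, "wy": 0, "wz": 0, "claw": 0}, {"dx": -0.006, "dy": -0.0417, "dz": 0, "wx": 0, "wy": 0, "wz": 0, "claw": 0}, {"dx": -0.006, "dy": -0.0417, "dz": 0, "wx": 0, "wy": 0, "wz": 0, "claw": 0}, {"dx": -0.006, "dy": -0.0417, "dz": 0, "wx": 0, "wy": 0, "wz": 0, "claw": 0}]}}

```text
clock: 50.55
tool_pos: [0.4795, -0.3252, 0.1894]
eef_rot: [0.001, 1.0, -0.001, -0.001]
contact_force: [2.1, 0.4, -1.1]
opening: 0.625
```

Emit:
{"method": "drive_tool", "body": {"commands": [{"dx": 0, "dy": 0, "dz": 0, "wx": 0, "wy": 0, "wz": 0, "claw": 0}, {"dx": 0, "dy": 0, "dz": 0, "wx": 0, "wy": 0.14, "wz": 0, "claw": 0}, {"dx": 0, "dy": 0, "dz": 0, "wx": 0, "wy": 0.14, "wz": 0, "claw": 0}, {"dx": 0, "dy": 0, "dz": 0, "wx": 0, "wy": 0.14, "wz": 0, "claw": 0}, {"dx": 0, "dy": 0, "dz": 0, "wx": 0, "wy": 0.14, "wz": 0, "claw": 0}, {"dx": 0, "dy": 0, "dz": 0, "wx": 0, "wy": 0, "wz": 0, "claw": 0}, {"dx": 0, "dy": 0, "dz": 0, "wx": 0, "wy": 0, "wz": 0, "claw": 0}, {"dx": 0, "dy": 0, "dz": 0, "wx": 0, "wy": 0, "wz": 0, "claw": 0}]}}

```text
clock: 51.35
tool_pos: [0.4797, -0.3238, 0.1921]
eef_rot: [0.0, 0.961, -0.002, -0.275]
contact_force: [-0.7, -0.4, -0.7]
opening: 0.619
```

```bash
python3 -c "
from h import *
go([.48,-.323,.2],1.571);print(np.round(r.get_state()['q'],2)); M=R.from_quat(r.get_state()['eef_rot']).as_matrix(); print(np.round(M,3))"
```

```text
at [ 0.4797 -0.3238  0.1921] F [-0.7 -0.4 -0.7] op 0.619 t 51.4
shift(tool) [ 0.0039  0.0007 -0.0069]
tool yaw y 1.571 tilt rv [-0.004 -0.529 -0.   ]
wz -0.0
[ 0.72  1.03 -0.73  1.3   0.65  1.63  1.48]
[[-0.849 -0.    -0.529]
 [ 0.002  1.    -0.003]
 [ 0.529 -0.004 -0.849]]
```

Emit:
{"method": "drive_tool", "body": {"commands": [{"dx": -0.001, "dy": 0, "dz": 0.026, "wx": 0, "wy": 0, "wz": 0, "claw": 0}, {"dx": -0.001, "dy": 0, "dz": 0.026, "wx": 0, "wy": 0, "wz": 0, "claw": 0}, {"dx": -0.001, "dy": 0, "dz": 0.026, "wx": 0, "wy": 0, "wz": 0, "claw": 0}, {"dx": -0.002, "dy": 0, "dz": 0.025, "wx": 0, "wy": 0, "wz": 0, "claw": 0}, {"dx": 0, "dy": 0, "dz": 0, "wx": 0, "wy": 0.122, "wz": 0, "claw": 0}, {"dx": 0, "dy": 0, "dz": 0, "wx": 0, "wy": 0.122, "wz": 0, "claw": 0}, {"dx": 0, "dy": 0, "dz": 0, "wx": 0, "wy": 0.122, "wz": 0, "claw": 0}, {"dx": 0, "dy": 0, "dz": 0, "wx": 0, "wy": 0.122, "wz": 0, "claw": 0}, {"dx": 0, "dy": 0, "dz": 0, "wx": 0, "wy": 0, "wz": 0, "claw": 0}, {"dx": 0, "dy": 0, "dz": 0, "wx": 0, "wy": 0, "wz": 0, "claw": 0}, {"dx": 0, "dy": 0, "dz": 0, "wx": 0, "wy": 0, "wz": 0, "claw": 0}]}}

```text
clock: 52.45
tool_pos: [0.43, -0.3246, 0.1037]
eef_rot: [0.001, 0.867, -0.001, -0.498]
contact_force: [-0.8, -0.9, 0.5]
opening: 0.621
```

```bash
python3 -c "
from h import *
go([.43,-.323,.022],1.571);print(np.round(r.get_state()['q'],2)); M=R.from_quat(r.get_state()['eef_rot']).as_matrix(); print(np.round(M,3))"
```

```text
at [ 0.43   -0.3246  0.1037] F [-0.8 -0.9  0.5] op 0.621 t 52.5
shift(tool) [-0.0706  0.0018  0.0412]
tool yaw y 1.5701 tilt rv [-0.003 -0.863 -0.   ]
wz -0.0009
[ 0.59  1.31 -0.56  1.11  0.66  1.94  1.52]
[[-0.505  0.001 -0.863]
 [ 0.003  1.    -0.001]
 [ 0.863 -0.003 -0.505]]
```

Emit:
{"method": "drive_tool", "body": {"commands": [{"dx": -0.0173, "dy": 0, "dz": 0.0101, "wx": 0, "wy": 0.006, "wz": 0, "claw": 0}, {"dx": -0.0173, "dy": 0, "dz": 0.0101, "wx": 0, "wy": 0, "wz": 0, "claw": 0}, {"dx": -0.0173, "dy": 0, "dz": 0.0101, "wx": 0, "wy": 0, "wz": 0, "claw": 0}, {"dx": -0.0086, "dy": 0, "dz": 0.005, "wx": 0, "wy": 0, "wz": 0, "claw": 0}, {"dx": -0.005, "dy": 0, "dz": 0.003, "wx": 0, "wy": 0, "wz": 0, "claw": 0}, {"dx": 0, "dy": 0, "dz": 0, "wx": 0, "wy": 0, "wz": 0, "claw": 0}, {"dx": 0, "dy": 0, "dz": 0, "wx": 0, "wy": 0, "wz": 0, "claw": 0}, {"dx": 0, "dy": 0, "dz": 0, "wx": 0, "wy": 0, "wz": 0, "claw": 0}]}}

```text
clock: 53.25
tool_pos: [0.4301, -0.3237, 0.0271]
eef_rot: [0.0, 0.865, -0.001, -0.502]
contact_force: [0.3, 0.2, -1.3]
opening: 0.621
```

```bash
python3 -c "
from h import *
go([.43,-.324,.0196],1.571);print(np.round(r.get_state()['q'],2)); M=R.from_quat(r.get_state()['eef_rot']).as_matrix(); print(np.round(M,3))"
```

```text
at [ 0.4301 -0.3237  0.0271] F [ 0.3  0.2 -1.3] op 0.621 t 53.2
shift(tool) [-0.0064 -0.0003  0.0038]
tool yaw y 1.5714 tilt rv [-0.002 -0.868  0.   ]
wz 0.0004
[ 0.58  1.43 -0.54  1.05  0.69  1.89  1.52]
[[-0.497 -0.001 -0.868]
 [ 0.002  1.    -0.002]
 [ 0.868 -0.002 -0.497]]
```

Emit:
{"method": "drive_tool", "body": {"commands": [{"dx": -0.0043, "dy": 0, "dz": 0.0025, "wx": 0, "wy": 0, "wz": 0, "claw": 0}, {"dx": -0.0018, "dy": 0, "dz": 0.001, "wx": 0, "wy": 0, "wz": 0, "claw": 0}, {"dx": -0.0005, "dy": 0, "dz": 0.0003, "wx": 0, "wy": 0, "wz": 0, "claw": 0}, {"dx": 0, "dy": 0, "dz": 0, "wx": 0, "wy": 0, "wz": 0, "claw": 0}, {"dx": 0, "dy": 0, "dz": 0, "wx": 0, "wy": 0, "wz": 0, "claw": 0}]}}

```text
clock: 53.75
tool_pos: [0.4299, -0.3238, 0.0208]
eef_rot: [0.0, 0.864, -0.001, -0.503]
contact_force: [2.0, 0.1, 7.4]
opening: 0.621
```

Contact on the table. Release, back off along the tool and return to vertical.

Emit:
{"method": "drive_tool", "body": {"commands": [{"dx": 0, "dy": 0, "dz": 0, "wx": 0, "wy": 0, "wz": 0, "claw": 1}, {"dx": 0, "dy": 0, "dz": 0, "wx": 0, "wy": 0, "wz": 0, "claw": 1}, {"dx": 0, "dy": 0, "dz": 0, "wx": 0, "wy": 0, "wz": 0, "claw": 1}, {"dx": 0, "dy": 0, "dz": 0, "wx": 0, "wy": 0, "wz": 0, "claw": 1}, {"dx": 0, "dy": 0, "dz": 0, "wx": 0, "wy": 0, "wz": 0, "claw": 1}, {"dx": 0, "dy": 0, "dz": -0.02, "wx": 0, "wy": 0, "wz": 0, "claw": 1}, {"dx": 0.01, "dy": 0, "dz": -0.03, "wx": 0, "wy": 0, "wz": 0, "claw": 1}, {"dx": 0.04, "dy": 0, "dz": -0.02, "wx": 0, "wy": 0, "wz": 0, "claw": 1}, {"dx": 0.04, "dy": 0, "dz": -0.02, "wx": 0, "wy": 0, "wz": 0, "claw": 1}, {"dx": 0.04, "dy": 0, "dz": 0, "wx": 0, "wy": 0, "wz": 0, "claw": 1}, {"dx": 0, "dy": 0, "dz": 0, "wx": 0, "wy": -0.14, "wz": 0, "claw": 1}, {"dx": 0, "dy": 0, "dz": 0, "wx": 0, "wy": -0.14, "wz": 0, "claw": 1}]}}

```text
clock: 54.95
tool_pos: [0.4441, -0.323, 0.1768]
eef_rot: [0.0, 0.928, -0.001, -0.373]
contact_force: [0.5, 0.1, -0.1]
opening: 1.003
```

Emit:
{"method": "drive_tool", "body": {"commands": [{"dx": 0, "dy": 0, "dz": 0, "wx": 0, "wy": -0.14, "wz": 0, "claw": 1}, {"dx": 0, "dy": 0, "dz": 0, "wx": 0, "wy": -0.14, "wz": 0, "claw": 1}, {"dx": 0, "dy": 0, "dz": 0, "wx": 0, "wy": -0.14, "wz": 0, "claw": 1}, {"dx": 0, "dy": 0, "dz": 0, "wx": 0, "wy": -0.14, "wz": 0, "claw": 1}, {"dx": 0, "dy": 0, "dz": 0, "wx": 0, "wy": -0.14, "wz": 0, "claw": 1}, {"dx": 0, "dy": 0, "dz": 0, "wx": 0, "wy": -0.07, "wz": 0, "claw": 1}, {"dx": 0, "dy": 0, "dz": 0, "wx": 0, "wy": 0, "wz": 0, "claw": 1}, {"dx": 0, "dy": 0, "dz": 0, "wx": 0, "wy": 0, "wz": 0, "claw": 1}, {"dx": 0, "dy": 0, "dz": 0, "wx": 0, "wy": 0, "wz": 0, "claw": 1}]}}

```text
clock: 55.85
tool_pos: [0.4446, -0.3231, 0.1763]
eef_rot: [-0.001, 1.0, -0.001, -0.001]
contact_force: [-0.1, -0.3, -0.3]
opening: 0.997
```

```bash
python3 -c "
from mk import *
s=cam('wrist'); u,v=map(int,proj(s,[.4255,-.324,.034])); print(u,v); mk(u,v,60); save(s,'w10',(max(0,u-120),max(0,v-100),u+120,v+100),3); go([.4255,-.324,.022],1.571)"
```

```text
317 213
wood 2245 u 283 352 v 185 230
  rect z=.034 [ 421.4 -324.1] [36.2 55.2] 0.1 box [[403.0, -297.0], [403.0, -352.0], [440.0, -352.0], [439.0, -297.0]]
green 859 u 287 348 v 185 199
  rect z=.034 [ 408.7 -324.2] [10.9 47.8] 0.1 box [[403.0, -300.0], [403.0, -348.0], [414.0, -348.0], [414.0, -300.0]]
at [ 0.4446 -0.3228  0.1762] F [-0.5  0.5  0.2] op 1.003 t 56.0
shift(tool) [ 0.0189 -0.0009  0.1542]
tool yaw y 1.5725 tilt rv [-0.001 -0.002  0.   ]
wz 0.0015
```

View pics/w10.png

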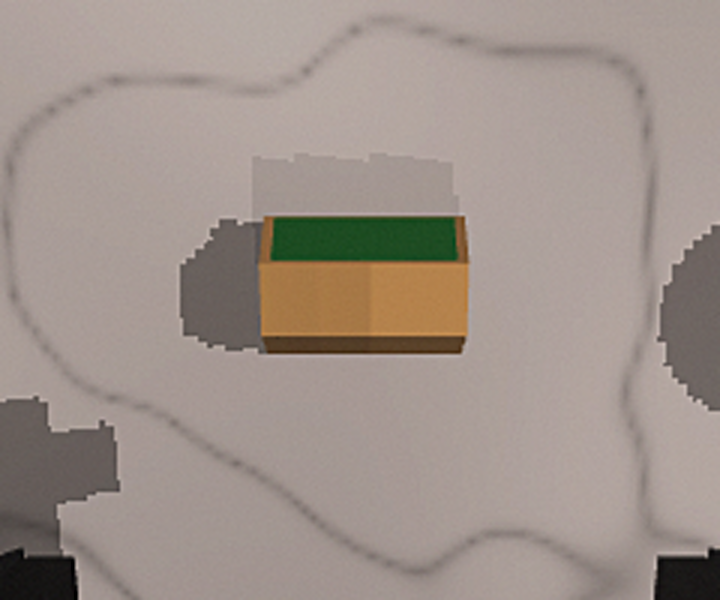

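The crop shows the marker aligned, with green on the −x upper flank at (365,240) in the crop. One more +60° roll is needed.

Emit:
{"method": "drive_tool", "body": {"commands": [{"dx": 0.0206, "dy": -0.0012, "dz": 0.03, "wx": 0, "wy": 0, "wz": 0, "claw": 1}, {"dx": 0, "dy": 0, "dz": 0.04, "wx": 0, "wy": 0, "wz": 0, "claw": 1}, {"dx": 0, "dy": 0, "dz": 0.04, "wx": 0, "wy": 0, "wz": 0, "claw": 1}, {"dx": 0, "dy": 0, "dz": 0.03, "wx": 0, "wy": 0, "wz": 0, "claw": 1}, {"dx": 0, "dy": 0, "dz": 0.014, "wx": 0, "wy": 0, "wz": 0, "claw": 1}, {"dx": 0, "dy": 0, "dz": 0, "wx": 0, "wy": 0, "wz": 0, "claw": 1}, {"dx": 0, "dy": 0, "dz": 0, "wx": 0, "wy": 0, "wz": 0, "claw": 1}]}}

```text
clock: 56.65
tool_pos: [0.4234, -0.3245, 0.0224]
eef_rot: [-0.001, 1.0, -0.001, -0.001]
contact_force: [-0.0, -0.9, -0.9]
opening: 1.005
```

Emit:
{"method": "drive_tool", "body": {"commands": [{"dx": 0, "dy": 0, "dz": 0, "wx": 0, "wy": 0, "wz": 0, "claw": 0}, {"dx": 0, "dy": 0, "dz": 0, "wx": 0, "wy": 0, "wz": 0, "claw": 0}, {"dx": 0, "dy": 0, "dz": 0, "wx": 0, "wy": 0, "wz": 0, "claw": 0}, {"dx": 0, "dy": 0, "dz": 0, "wx": 0, "wy": 0, "wz": 0, "claw": 0}, {"dx": 0, "dy": 0, "dz": 0, "wx": 0, "wy": 0, "wz": 0, "claw": 0}, {"dx": 0, "dy": 0, "dz": 0, "wx": 0, "wy": 0, "wz": 0, "claw": 0}, {"dx": 0, "dy": 0, "dz": 0, "wx": 0, "wy": 0, "wz": 0, "claw": 0}]}}

```text
clock: 57.35
tool_pos: [0.4226, -0.3249, 0.0228]
eef_rot: [-0.0, 1.0, -0.001, -0.001]
contact_force: [-0.9, -0.1, 5.7]
opening: 0.62
```

Emit:
{"method": "drive_tool", "body": {"commands": [{"dx": 0, "dy": 0, "dz": -0.02, "wx": 0, "wy": 0, "wz": 0, "claw": 0}, {"dx": 0, "dy": 0, "dz": -0.03, "wx": 0, "wy": 0, "wz": 0, "claw": 0}, {"dx": 0, "dy": 0, "dz": -0.03, "wx": 0, "wy": 0, "wz": 0, "claw": 0}, {"dx": 0, "dy": 0, "dz": 0, "wx": 0, "wy": 0.131, "wz": 0, "claw": 0}, {"dx": 0, "dy": 0, "dz": 0, "wx": 0, "wy": 0.131, "wz": 0, "claw": 0}, {"dx": 0, "dy": 0, "dz": 0, "wx": 0, "wy": 0.131, "wz": 0, "claw": 0}, {"dx": 0, "dy": 0, "dz": 0, "wx": 0, "wy": 0.131, "wz": 0, "claw": 0}, {"dx": 0, "dy": 0, "dz": 0, "wx": 0, "wy": 0.131, "wz": 0, "claw": 0}, {"dx": 0, "dy": 0, "dz": 0, "wx": 0, "wy": 0.131, "wz": 0, "claw": 0}, {"dx": 0, "dy": 0, "dz": 0, "wx": 0, "wy": 0.131, "wz": 0, "claw": 0}, {"dx": 0, "dy": 0, "dz": 0, "wx": 0, "wy": 0.131, "wz": 0, "claw": 0}]}}

```text
clock: 58.45
tool_pos: [0.4232, -0.3243, 0.1022]
eef_rot: [0.0, 0.864, -0.001, -0.503]
contact_force: [-0.2, -0.3, -0.9]
opening: 0.623
```

Emit:
{"method": "drive_tool", "body": {"commands": [{"dx": 0, "dy": 0, "dz": 0, "wx": 0, "wy": 0, "wz": 0, "claw": 0}, {"dx": 0, "dy": 0, "dz": 0, "wx": 0, "wy": 0, "wz": 0, "claw": 0}, {"dx": 0, "dy": 0, "dz": 0, "wx": 0, "wy": 0, "wz": 0, "claw": 0}]}}

```text
clock: 58.75
tool_pos: [0.4225, -0.3254, 0.1034]
eef_rot: [0.001, 0.866, -0.001, -0.5]
contact_force: [-0.2, -0.1, -1.6]
opening: 0.625
```

```bash
python3 -c "
from h import *
s=r.get_state(); p=s['tool_pos']; go([p[0],p[1],.027],1.571);print(np.round(s['q'],2)); M=R.from_quat(s['eef_rot']).as_matrix(); print(np.round(M,3))"
```

```text
at [ 0.4225 -0.3254  0.1034] F [-0.2 -0.1 -1.6] op 0.625 t 58.8
shift(tool) [-0.0661  0.0002  0.0382]
tool yaw y 1.5708 tilt rv [-0.003 -0.866  0.   ]
wz -0.0002
[ 0.57  1.29 -0.48  1.14  0.61  1.9   1.55]
[[-0.5   -0.    -0.866]
 [ 0.002  1.    -0.001]
 [ 0.866 -0.003 -0.5  ]]
```

Emit:
{"method": "drive_tool", "body": {"commands": [{"dx": -0.0173, "dy": 0, "dz": 0.01, "wx": 0, "wy": 0, "wz": 0, "claw": 0}, {"dx": -0.0173, "dy": 0, "dz": 0.01, "wx": 0, "wy": 0, "wz": 0, "claw": 0}, {"dx": -0.0173, "dy": 0, "dz": 0.01, "wx": 0, "wy": 0, "wz": 0, "claw": 0}, {"dx": -0.009, "dy": 0, "dz": 0.0053, "wx": 0, "wy": 0, "wz": 0, "claw": 0}, {"dx": -0.005, "dy": 0, "dz": 0.003, "wx": 0, "wy": 0, "wz": 0, "claw": 0}, {"dx": -0.0035, "dy": 0, "dz": 0.002, "wx": 0, "wy": 0, "wz": 0, "claw": 0}, {"dx": -0.002, "dy": 0, "dz": 0.001, "wx": 0, "wy": 0, "wz": 0, "claw": 0}, {"dx": 0, "dy": 0, "dz": 0, "wx": 0, "wy": 0, "wz": 0, "claw": 0}, {"dx": 0, "dy": 0, "dz": 0, "wx": 0, "wy": 0, "wz": 0, "claw": 0}, {"dx": 0, "dy": 0, "dz": 0, "wx": 0, "wy": 0, "wz": 0, "claw": 0}]}}

```text
clock: 59.75
tool_pos: [0.4216, -0.3245, 0.023]
eef_rot: [0.0, 0.864, -0.001, -0.504]
contact_force: [-1.8, 2.4, 8.7]
opening: 0.621
```

Emit:
{"method": "drive_tool", "body": {"commands": [{"dx": 0, "dy": 0, "dz": 0, "wx": 0, "wy": 0, "wz": 0, "claw": 1}, {"dx": 0, "dy": 0, "dz": 0, "wx": 0, "wy": 0, "wz": 0, "claw": 1}, {"dx": 0, "dy": 0, "dz": 0, "wx": 0, "wy": 0, "wz": 0, "claw": 1}, {"dx": 0, "dy": 0, "dz": 0, "wx": 0, "wy": 0, "wz": 0, "claw": 1}, {"dx": 0, "dy": 0, "dz": 0, "wx": 0, "wy": 0, "wz": 0, "claw": 1}, {"dx": 0, "dy": 0, "dz": -0.02, "wx": 0, "wy": 0, "wz": 0, "claw": 1}, {"dx": 0.01, "dy": 0, "dz": -0.03, "wx": 0, "wy": 0, "wz": 0, "claw": 1}, {"dx": 0.04, "dy": 0, "dz": -0.02, "wx": 0, "wy": 0, "wz": 0, "claw": 1}, {"dx": 0.04, "dy": 0, "dz": -0.02, "wx": 0, "wy": 0, "wz": 0, "claw": 1}, {"dx": 0.04, "dy": 0, "dz": 0, "wx": 0, "wy": 0, "wz": 0, "claw": 1}, {"dx": 0, "dy": 0, "dz": 0, "wx": 0, "wy": -0.14, "wz": 0, "claw": 1}, {"dx": 0, "dy": 0, "dz": 0, "wx": 0, "wy": -0.14, "wz": 0, "claw": 1}]}}

```text
clock: 60.95
tool_pos: [0.4365, -0.3243, 0.1779]
eef_rot: [-0.0, 0.928, -0.002, -0.372]
contact_force: [0.3, 0.0, -0.1]
opening: 1.002
```

Emit:
{"method": "drive_tool", "body": {"commands": [{"dx": 0, "dy": 0, "dz": 0, "wx": 0, "wy": -0.14, "wz": 0, "claw": 1}, {"dx": 0, "dy": 0, "dz": 0, "wx": 0, "wy": -0.14, "wz": 0, "claw": 1}, {"dx": 0, "dy": 0, "dz": 0, "wx": 0, "wy": -0.14, "wz": 0, "claw": 1}, {"dx": 0, "dy": 0, "dz": -0.03, "wx": 0, "wy": -0.14, "wz": 0, "claw": 1}, {"dx": 0, "dy": 0, "dz": -0.03, "wx": 0, "wy": -0.14, "wz": 0, "claw": 1}, {"dx": 0, "dy": 0, "dz": -0.03, "wx": 0, "wy": -0.07, "wz": 0, "claw": 1}, {"dx": 0, "dy": 0, "dz": 0, "wx": 0, "wy": 0, "wz": 0, "claw": 1}, {"dx": 0, "dy": 0, "dz": 0, "wx": 0, "wy": 0, "wz": 0, "claw": 1}, {"dx": 0, "dy": 0, "dz": 0, "wx": 0, "wy": 0, "wz": 0, "claw": 1}]}}

```text
clock: 61.85
tool_pos: [0.4539, -0.3242, 0.2638]
eef_rot: [-0.0, 1.0, -0.0, -0.001]
contact_force: [-0.5, -0.0, -0.4]
opening: 0.999
```

```bash
python3 -c "
from mk import *
from covs import covers
import covs
s=cam('wrist'); u,v=map(int,proj(s,[.417,-.324,.034])); print(u,v); mk(u,v,60)
a=s['color'][max(0,v-90):v+90,max(0,u-110):u+110]; a=cv2.resize(a,(390,320))
S=cam('scene'); b=cv2.resize(S['color'][180:380,200:450],(400,320))
cv2.imwrite('pics/fin.png',np.hstack([a,b])[:,:,::-1])
covers('top',.1125); t=cam('top'); 
for c in blobs(t,(95,90,40),(118,255,255),300): print('pot',cv2.boundingRect(c))
print([wcirc(t,c,.004)[0] for c in blobs(t,(5,225,80),(14,255,255),60)])"
```

```text
319 176
wood 1152 u 291 345 v 156 193
  rect z=.034 [ 415.6 -325. ] [36.9 55. ] 0.1 box [[397.0, -298.0], [397.0, -353.0], [434.0, -353.0], [434.0, -298.0]]
green 843 u 294 342 v 168 185
  rect z=.034 [ 417.3 -324.9] [17.  48.7] 0.1 box [[409.0, -301.0], [409.0, -349.0], [426.0, -349.0], [426.0, -301.0]]
top [[602.3, -136.5, 100.5, 113.8]]
pot (248, 190, 54, 42)
[array([ 840.7, -643.2,   63.4,   73.2])]
```

View pics/fin.png

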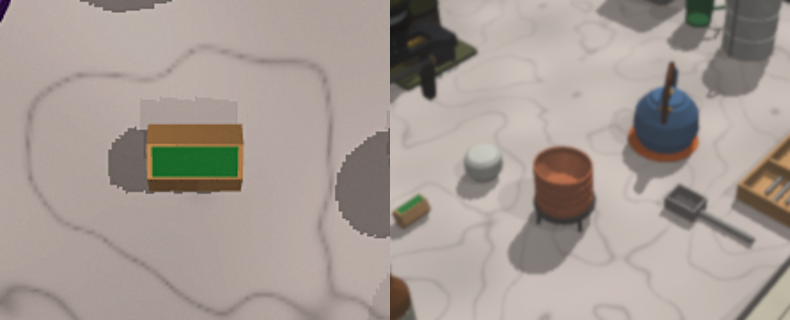

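Green is straight up, with both neighbouring flanks showing evenly. The stack is level and the teapot is centred on the coaster. Handing in.

```bash
python3 -c "
from h import *
print(r.finish_job())"
```

```text
the job is handed in; nothing more can be done
None
```

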